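# Hang the portafilter in the tamping stand

### The job

Put the portafilter into the tamping stand ready for dosing: its far rim tucked under the hook of the back plate and its neck resting in the notch of the front saddle, so that it hangs there level by itself with the handle free. Do it gently, by feel, without forcing it against the stand, and leave everything else on the counter where it stands.

Things in the scene. Friction and masses are not known exactly. Their poses are not given: they have to be found in the camera images.
- portafilter: Loose coffee filter holder (portafilter), 0.3 to 0.6 kg, 205 mm long, upright on the counter. Origin: centre of the bowl's underside; z up, handle towards -x. Steel bowl 56 mm across below, 67 mm from z = 16 mm up; rim flange 74 mm across, z = 27 to 34 mm (top), small ears at y = +-42 mm. Dark wooden handle from x = -58 to -168 mm. Centre of mass about 70 mm towards the handle.
- portafilter_rim (a point): Centre of the portafilter's rim, at the height of the rim's top (34 mm above the bowl's underside). Axes as the portafilter's.
- portafilter_neck (a point): Point on the axis of the round steel neck between bowl and handle, at x = -45, z = 20 mm of the portafilter. The neck is 16 mm in diameter, from x = -33 to -58 mm. Axes as the portafilter's.
- portafilter_grip (a point): Point on the axis of the handle, 98 mm from the bowl's centre and 17.5 mm above its underside; the handle is about 28 mm thick here and can be gripped across y. It droops 3 degrees towards its end. Axes as the portafilter's.
- tamping_stand: Fixed tamping stand: dark wooden base 142 x 90 mm, 17 mm high, steel post behind (top z = 141 mm). On the post a steel bracket (in front a saddle plate with a notch, behind a back plate with a hook over the bowl) is clamped anywhere from 0 to 30 mm higher than the heights told here: see or feel how high. Origin: centre of the underside under the bowl's place; x to the back, z up.
- stand_seat (a point): Where the centre of the rim's top lies when the portafilter hangs in the bracket at its lowest (x = 0, z = 96 mm of the stand; up to 30 mm higher as the bracket is clamped). Notch for the neck: floor at x = -43, z = 74 mm, 23 mm wide, in a plate from x = -46 to -40 mm, 52 mm wide; horns rise 12 mm beside it. Axes as the stand's: the portafilter's x points along them.
- stand_hook (a point): Front edge of the hook's flat underside, bracket at its lowest (x = 26, z = 98.5 mm of the stand; a seated rim is 2.5 mm lower). Tab 36 mm wide, 5 mm thick, back to the back plate (front face x = 40.5 mm). It bars the way straight down: the bowl goes in nose down (handle raised 20 to 30 degrees), then the handle is lowered.
- tamper: Coffee tamper standing on its flat steel foot (58 mm across) with a round dark wooden knob, 89 mm tall; origin: centre of the underside. Bystander.
- choc_shaker: Glass jar with a yellow screw cap, 42x42x96 mm, upright; origin: centre of the underside. Bystander.
- sugar_shaker: Glass shaker with a grey domed top, 44x44x90 mm; origin: centre of the underside. Bystander.

How it is judged:
At the end, for the whole second after the job is handed in: The portafilter hangs by itself in the stand, released and at rest, touching it: rim centre within 11 mm of the seat horizontally and from 7 mm below to 37 mm above the lowest seat, tilted under 0.08 rad, pointing straight into the stand within 0.15 rad (horizontal distance between portafilter_rim and stand_seat below 0.011 m and z of portafilter_rim in the frame of stand_seat between -0.007 and 0.037 m and angle between portafilter_rim's own z axis and vertical below 0.08 rad and angle between the x axis of portafilter_rim and the x axis of stand_seat, either way round below 0.15 rad and contact force between portafilter and tamping_stand above 0.5 N and linear speed of portafilter below 0.02 m/s and angular speed of portafilter below 0.1 rad/s).
It fails at once if the portafilter is forced: it presses on the stand with over 40 N (contact force between portafilter and tamping_stand above 40 N).
It fails at once if any other thing on the counter is pushed more than 25 mm from its place (distance of any of tamper, choc_shaker, sugar_shaker from where it was at the start of the episode above 0.025 m).
It also fails if it takes over 40 s, if anything falls off the work surface, if the arm or the gripper's body presses on something with over 40 N, if the wrist force passes 120 N, or if a joint passes its speed limit or range.

### The arm

A 7-joint arm with a two-finger parallel gripper is mounted at the origin on a cart in front of the work surface, level with it; the furniture and walls round the work are solid. World frame = base frame: x ahead of the robot, y to its left, z up, the work surface at z = 0. Lengths are in m, angles in rad, forces in N, time in s.
With the tool pointing down it reaches from about 0.425 to 0.925 m from the base axis. Payload 6.8 kg.
Tool frame: the origin (TCP) lies between the finger pads; the fingertips stand r.tcp_to_tips ahead of it and the grasp point (between the pads) is the TCP (r.tcp_to_tips is the distance from the TCP to the fingertips, in m); z points along the fingers, y is the line along which they close (so a half turn about z gives the same grasp; the last joint's range is limited). The gripper opens to 85 mm and grips with 20 to 120 N. Pads are 22 mm wide; open, the fingers measure 114 mm over their backs; the gripper's body (76 mm by 85 mm) begins 54 mm behind the grasp point. The pads swing forward as they close: fully open they stand 13 mm farther back than shut.
Start: joints at [-0.108, 0.477, 0.022, 1.555, -0.011, 1.109, -0.083], TCP at [0.675, 0, 0.23] pointing down, gripper open.
Joint ranges: [-2.96, 2.96], [-0.34, 2.1], [-1.41, 1.46], [0.24, 2.44], [-1.37, 4.51], [0.17, 1.92], [-2.96, 2.96]. Speed limits (rad/s): [2.39, 2.39, 3.14, 3.14, 3.14, 3.14, 3.14].

### API

Orientations are given as a rotation vector (axis times angle).
In Python, from bench import r gives the robot as it stands.
- The arm moves only by the tool servo_tool, never from a script. Its argument "commands" is a list of rows, each a list of 2 entries, a list of its own where there are three numbers: the shift along the tool's x, y, z normalised to -1 to 1, where 1 is 250 mm, then the turn, a rotation vector about the tool's x, y, z normalised to -1 to 1, where 1 is 90 degrees. In form: [[[dx, dy, dz], [ax, ay, az]], ...]. A call has 1 to 20 rows; each row is the pose to reach, as a shift and turn from the pose commanded when the call began, along the tool's axes at that moment; what a row does not reach only later rows make up. A row lasts 1/10 s, in which the tool goes at most 50 mm and 8.59 degrees, less where a joint would pass 70% of its speed; a pose out of reach is approached as far as the arm can. A call with a number of a shift or a turn outside -1 to 1 is refused whole. A call with a gripper value outside its range is refused whole. "claw" is the closure, from 0 (fully open) to 1 (shut), set as the call begins (left out, the last holds). The fingers move at their own pace and stop on an object; "squeeze" is the grip in N (left out, the last holds). Time passes only in rows, so rows that repeat a pose let the fingers close. It gives the time, the measured TCP pose, the force, the opening and the grip force at its end, in the units of the state.
- r.get_obs(): the state, without advancing time (a new reading comes with each control period).
- r.grab_frame(name): name is "scene" or "side" or "wrist"; returns (picture, depth): 480x640x3 uint8, red, green, blue; 480x640 float32, m along the optical axis (not along the pixel's ray), 0 where there is no reading.
- r.camera_model(name): a dict with "fx", "fy", "cx", "cy" (pixels), "extrinsics" (4x4, takes a point from camera to world coordinates); the wrist camera has in their place "hand_eye" (4x4, takes a point from camera to tool coordinates, whose origin is the TCP and whose axes are the flange's). Camera axes: x right, y down, z forward; pixel columns grow to the right and rows downward; lengths in m; the calibration is good to about 2 mm. A picture is of the moment at which its call begins: read the wrist's pose just before it. camera_model takes no time and is no camera call.
- r.hand_in(): hands the job in; it is judged then, once.
Trained networks look in the newest picture that a camera, given by its name, has taken for a name from the list of things; names that differ only in an ending like _2 or _b are one class to them, and where a whole thing is asked for, a point or a joint stands for the part that bears it (a point fixed in the world has none). Each returns a list of dicts, best first, with "confidence" (0 to 1); they miss things now and then, are a little off and sometimes report something else, mostly with a low value. They report only what shows in the picture. A call takes as long as a camera call.
- r.boxes_of(camera, target): "uv" ([column, row] in pixels, amid what is visible of it).
- r.mark_of(camera, target): "uv" ([column, row] in pixels: a listed point, or the origin of a listed thing).
The state is a dict: "clock": time; "joints": joint angles; "qvel": joint speeds; "tau": joint torques, N m; "tcp_pos": TCP position; "orientation": TCP orientation; "contact_force": force on the tool from outside, world axes, zero at the start; "moment": the same for the moment, N m; "grip_width": finger opening in m; "gripper_force": force on a finger pad.
Only numpy, scipy, OpenCV 4.12 (cv2) and the standard library are available. Lean on these libraries where they do the work, as an engineer would, in place of code of your own. Each camera call takes 0.05 s, during which the arm holds its last target. There are 200 camera calls.

## Working session

There is one attempt and no reset: what is moved stays moved. The work goes in short steps, Python scripts to look and compute and a tool call to move; the robot and the scene stay as the last step left them, time stands still between calls to the robot, and variables do not carry over. Pictures are saved under pics/ and viewed, at most 10 in all, crops included, and the job is handed in when it is done.

Besides the shell and the picture viewer there is one more tool, called after "Request:" by a JSON object that holds its "op" and its "data", one argument or row to a line. servo_tool: Moves the arm, as the interface text tells. Scaled input: -1 to 1 covers 250 mm each way for a shift and 90 degrees each way for a turn. Its arguments: {"type":"object","properties":{"commands":{"type":"array"},"claw":{"type":"number"},"squeeze":{"type":"number"}},"required":["commands"]}

```bash
mkdir -p pics; ls
cat > h.py <<'E'
import numpy as np, cv2
from bench import r
from scipy.spatial.transform import Rotation as R
def T():
    o=r.get_obs(); M=np.eye(4); M[:3,:3]=R.from_rotvec(o["orientation"]).as_matrix(); M[:3,3]=o["tcp_pos"]; return M
def ext(n,M=None):
    m=r.camera_model(n)
    return (m, np.array(m["extrinsics"]) if n!="wrist" else (T() if M is None else M)@np.array(m["hand_eye"]))
def cloud(n,d,M=None):
    m,E=ext(n,M); v,u=np.mgrid[:480,:640]
    P=np.stack([(u-m["cx"])/m["fx"]*d,(v-m["cy"])/m["fy"]*d,d],-1)
    W=P@E[:3,:3].T+E[:3,3]; W[d<=0]=np.nan; return W
def save(f,p): cv2.imwrite(f,p[:,:,::-1])
E
python3 - <<'E'
from h import *
for n in ("scene","side"):
    p,d=r.grab_frame(n); save(f"pics/{n}0.png",p); W=cloud(n,d); np.save(n+"W.npy",W); np.save(n+"P.npy",p)
    for t in ("portafilter_rim","portafilter_neck","portafilter_grip","portafilter","stand_seat","stand_hook","tamping_stand","tamper","choc_shaker","sugar_shaker"):
        for q in r.mark_of(n,t)[:1]:
            u,v=q["uv"]; print(n,t,np.round(q["uv"]),round(q["confidence"],2),np.round(W[int(v),int(u)],3))
o=r.get_obs(); print(o["clock"],o["tcp_pos"],o["orientation"],r.tcp_to_tips)
print(ext("scene")[1].round(2),ext("side")[1].round(2), r.camera_model("scene")["fx"])
E
```

```text
pics
scene portafilter_rim [239. 347.] 0.67 [0.564 0.414 0.008]
scene portafilter_neck [258. 356.] 0.64 [0.505 0.42  0.028]
scene portafilter_grip [285. 367.] 0.56 [0.446 0.41  0.031]
scene portafilter [240. 359.] 0.91 [0.519 0.452 0.038]
scene stand_seat [272. 264.] 0.64 [0.699 0.168 0.002]
scene stand_hook [262. 263.] 0.67 [0.649 0.251 0.077]
scene tamping_stand [278. 296.] 0.64 [0.591 0.266 0.022]
scene tamper [198. 310.] 0.67 [0.7   0.401 0.021]
scene choc_shaker [234. 274.] 0.57 [0.727 0.266 0.018]
scene sugar_shaker [431. 246.] 0.72 [ 0.428 -0.126  0.002]
side portafilter_rim [430. 332.] 0.96 [0.529 0.425 0.008]
side portafilter_neck [440. 320.] 0.82 [0.503 0.425 0.029]
side portafilter_grip [440. 296.] 0.7 [0.456 0.399 0.03 ]
side portafilter [428. 343.] 0.55 [0.547 0.433 0.002]
side stand_seat [346. 290.] 0.66 [0.586 0.245 0.062]
side stand_hook [341. 298.] 0.77 [0.641 0.268 0.133]
side tamping_stand [344. 310.] 0.57 [0.644 0.282 0.105]
side tamper [361. 394.] 0.91 [0.729 0.392 0.029]
side choc_shaker [300. 354.] 0.63 [0.753 0.262 0.067]
1.1 [6.75023983e-01 2.88850668e-05 2.30037736e-01] [2.22141219e+00 2.22143239e+00 9.46331008e-05] 0.019
[[-0.78 -0.34  0.52  0.  ]
 [-0.62  0.46 -0.63  0.87]
 [-0.02 -0.82 -0.58  0.76]
 [ 0.    0.    0.    1.  ]] [[-0.64  0.64 -0.43  0.99]
 [ 0.77  0.54 -0.35  0.49]
 [ 0.01 -0.55 -0.84  0.93]
 [ 0.    0.    0.    1.  ]] 514.1501968835414
```

View pics/scene0.png

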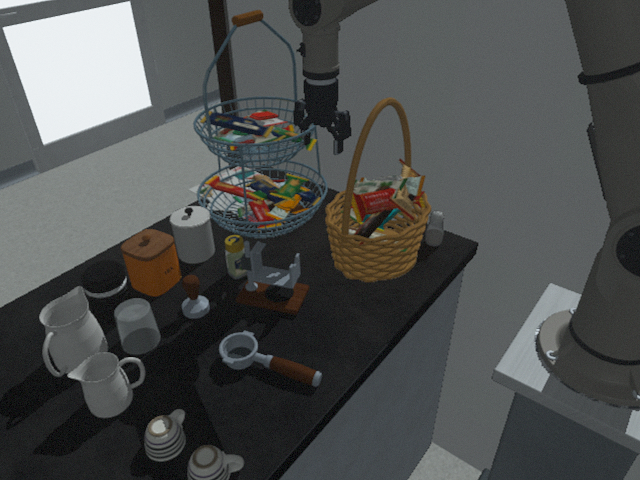

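View pics/side0.png

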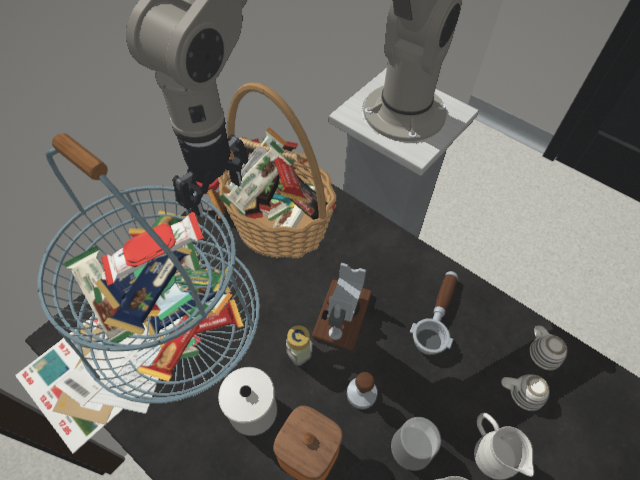

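The scene view shows the portafilter at about (240,350) with its handle to (318,378), and the stand at (272,290). The shaker and tamper stand near the stand, and the two baskets are tall obstacles. Next I'll build a top-down map from both clouds.

Run:
```python
from h import *
img=np.zeros((560,700,3),np.uint8)
for n,off in (("scene",0),):
    pass
S=1000 # px per m
W=np.concatenate([np.load(n+"W.npy").reshape(-1,3) for n in("scene","side")]);C=np.concatenate([np.load(n+"P.npy").reshape(-1,3) for n in("scene","side")])
ok=np.isfinite(W).all(1)&(W[:,2]>-.01)&(W[:,2]<.5);W=W[ok];C=C[ok]
o=np.argsort(W[:,2]);W=W[o];C=C[o]
# columns: y from .55 to -.15 ; rows: x from .9 to .34
u=((.55-W[:,1])*S).astype(int);v=((.90-W[:,0])*S).astype(int)
k=(u>=0)&(u<700)&(v>=0)&(v<560)
hm=np.zeros((560,700),np.float32);hm[v[k],u[k]]=W[k,2]
hm=cv2.dilate(hm,np.ones((3,3)))
vis=cv2.applyColorMap(np.clip(hm/0.3*255,0,255).astype(np.uint8),cv2.COLORMAP_JET)
for i in range(0,700,100): cv2.line(vis,(i,0),(i,560),(255,255,255),1); cv2.putText(vis,f"y{.55-i/S:.2f}",(i,10),0,.35,(255,255,255))
for i in range(0,560,100): cv2.line(vis,(0,i),(700,i),(255,255,255),1); cv2.putText(vis,f"x{.9-i/S:.2f}",(0,i+10),0,.35,(255,255,255))
cv2.imwrite("pics/map.png",vis)
# portafilter & stand details
for nm,lo,hi in(("pf",(.38,.35,.012),(.60,.47,.06)),("stand",(.55,.2,.03),(.72,.32,.2))):
    for n in("scene","side"):
        w=np.load(n+"W.npy").reshape(-1,3);m=np.isfinite(w).all(1)&(w>lo).all(1)&(w<hi).all(1);q=w[m]
        print(nm,n,m.sum(),q.min(0).round(3),q.max(0).round(3),q.mean(0).round(3))
```

```text
pf scene 1730 [0.383 0.379 0.012] [0.585 0.47  0.039] [0.49  0.416 0.027]
pf side 1236 [0.383 0.376 0.012] [0.583 0.47  0.039] [0.493 0.417 0.029]
stand scene 1500 [0.554 0.213 0.03 ] [0.72  0.294 0.145] [0.623 0.264 0.085]
stand side 1622 [0.551 0.215 0.031] [0.72  0.294 0.144] [0.616 0.261 0.093]
```

View pics/map.png

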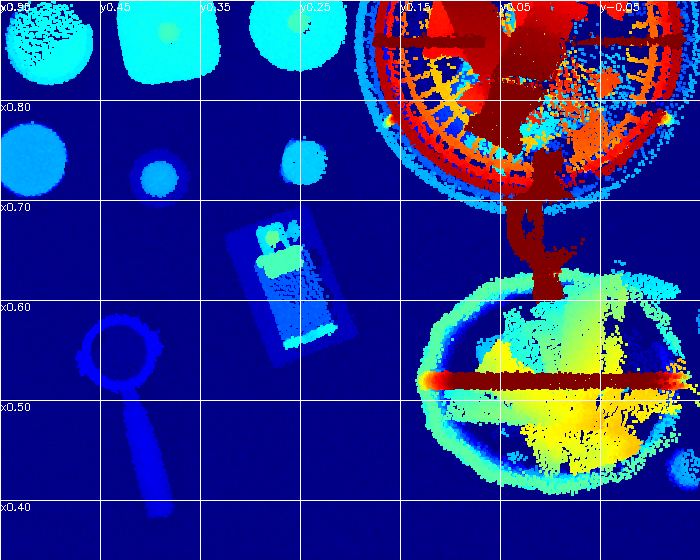

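The top-down map is clear. The rim centre is at map pixel (120,355), i.e. (0.545, 0.43), and the handle end is at (160,515). The stand runs from saddle (310,335) to hook (280,262). Now the precise fits.

```bash
cat > fit.py <<'E'
from h import *
from scipy.optimize import least_squares
def pf(w):
    q=w[np.isfinite(w).all(1)&(w>(.38,.35,.014)).all(1)&(w<(.60,.47,.06)).all(1)]
    h=q[q[:,0]<.48]; a=np.polyfit(h[:,0],h[:,1],1)   # handle ridge line
    hm=h[h[:,0]>.39]; c0=hm[:,:2].mean(0); d=np.linalg.svd(hm[:,:2]-c0)[2][0]; d*=np.sign(d[0])
    t=q[(q[:,2]>.030)&(q[:,0]>.5)]
    cen=np.array([.545,.43])
    for _ in range(3):
        e=t[np.abs(np.hypot(*(t[:,:2]-cen).T)-.0345)<.006]
        cen=least_squares(lambda c:np.hypot(e[:,0]-c[0],e[:,1]-c[1])-.0335,cen,loss="soft_l1",f_scale=.002).x
    n=np.array([-d[1],d[0]]); 
    dd=cen-c0; 
    print("pf cen",cen.round(4),"handle ang",np.degrees(np.arctan2(d[1],d[0])).round(2),"via cen-c0",np.degrees(np.arctan2(dd[1],dd[0])).round(2),"topz",np.percentile(e[:,2],[10,50,90]).round(4),len(e),"c0",c0.round(4))
def stand(w):
    ok=np.isfinite(w).all(1)&(w>(.5,.15,-.01)).all(1)&(w<(.72,.36,.2)).all(1);q=w[ok]
    b=q[(q[:,2]>.010)&(q[:,2]<.022)&(q[:,0]<.70)]
    rc=cv2.minAreaRect((b[:,:2]*1000).astype(np.float32));print("base",np.round(rc[0],1),np.round(rc[1],1),round(rc[2],2))
    ang=np.radians(rc[2]); ang=(ang+np.pi/4)%(np.pi/2)-np.pi/4
    d=np.array([np.cos(ang),np.sin(ang)]);n=np.array([-d[1],d[0]]);c=np.array(rc[0])/1000
    s=np.stack([(q[:,:2]-c)@d,(q[:,:2]-c)@n,q[:,2]],1); s=s[s[:,2]>.035]
    print("ang",np.degrees(ang).round(2),"ctr",c)
    for x in np.arange(-.075,.075,.004):
        k=s[(s[:,0]>=x)&(s[:,0]<x+.004)]
        if len(k)>2: print(f"{x*1000:.0f} n{len(k)} y {k[:,1].min()*1000:.0f}..{k[:,1].max()*1000:.0f} z {np.percentile(k[:,2],[2,25,50,75,98]).round(4)*1000}")
E
python3 - <<'E'
from fit import *
a=[np.load(n+"W.npy").reshape(-1,3) for n in("scene","side")]
for w in a+[np.concatenate(a)]: pf(w)
stand(a[0]);stand(a[1])
E
```

```text
pf cen [0.547  0.4312] handle ang 15.88 via cen-c0 13.1 topz [0.0316 0.0348 0.0367] 418 c0 [0.4332 0.4048]
pf cen [0.5464 0.4309] handle ang 16.11 via cen-c0 15.14 topz [0.032  0.0345 0.0368] 409 c0 [0.4367 0.4012]
pf cen [0.5467 0.4311] handle ang 15.74 via cen-c0 13.88 topz [0.0318 0.0347 0.0368] 826 c0 [0.4346 0.4033]
base [615.4 259. ] [142.8  93.5] 22.05
ang 22.05 ctr [0.61540948 0.25896832]
-59 n174 y -26..27 z [ 63.3  74.8  89.  102.  116.8]
-55 n74 y -23..29 z [ 63.   84.1 103.2 112.4 117.5]
-51 n12 y -12..28 z [ 64.1  66.1  71.9  82.3 113.4]
-47 n9 y 13..26 z [60.1 62.6 63.2 64.2 64.7]
-43 n13 y 2..24 z [62.3 63.7 64.7 65.4 66.1]
-39 n25 y -12..28 z [61.8 63.4 63.8 64.4 66.6]
-35 n25 y -23..26 z [61.5 63.2 64.  64.6 65.3]
-31 n34 y -26..26 z [62.7 63.4 64.  64.9 65.8]
-27 n29 y -29..26 z [61.7 64.  65.  65.3 67.4]
-23 n31 y -25..25 z [60.8 63.2 63.8 64.7 66.4]
-19 n33 y -28..24 z [61.  63.2 64.1 65.  67.1]
-15 n32 y -26..26 z [61.6 63.4 64.4 65.3 66.3]
-11 n27 y -24..26 z [62.1 63.9 64.6 65.7 66.7]
-7 n30 y -29..25 z [62.2 63.4 64.4 65.  65.4]
-3 n28 y -28..23 z [60.8 62.6 6
[... 1687 characters left out ...]
19..26 z [61.5 63.2 63.5 63.7 65.6]
13 n27 y -17..25 z [ 62.  130.8 131.8 133.3 134.6]
17 n37 y -18..26 z [ 61.9 131.  132.9 133.8 135.6]
21 n45 y -17..26 z [ 61.6 131.9 132.6 133.9 135.2]
25 n45 y -26..25 z [ 63.1 131.3 132.4 133.3 134.9]
29 n53 y -22..26 z [ 62.4 131.  132.5 133.3 134.7]
33 n238 y -22..23 z [ 64.8  93.7 112.6 125.9 133.7]
37 n16 y -12..13 z [ 82.  102.8 103.7 105.7 107.2]
41 n19 y -23..13 z [ 91.2 100.9 102.6 104.6 126. ]
45 n34 y -27..13 z [ 64.9  96.7 102.9 106.3 141.3]
49 n59 y -28..13 z [ 79.   98.9 105.2 137.7 142.7]
53 n114 y -27..13 z [ 36.5  91.4 103.9 121.5 141.4]
57 n39 y -28..13 z [ 83.3  91.4 102.8 104.6 106.8]
61 n95 y -13..13 z [ 77.8  85.5  93.3 101.6 107.2]
```

```bash
cat >> h.py <<'E'
def Rt(yaw,pitch=0,roll=0):
    "tool rotation: yaw deg of tool x in world, pitch deg nose down (handle raised)"
    c,s=np.cos(np.radians(yaw)),np.sin(np.radians(yaw))
    B=np.array([[c,s,0],[s,-c,0],[0,0,-1]]).T.astype(float)
    ax=np.array([-s,c,0])
    return R.from_rotvec(np.radians(pitch)*ax).as_matrix()@B
def go(pos,Rm,C=None):
    "delta from pose C (default measured) in move units"
    M=T() if C is None else C
    d=M[:3,:3].T@(np.asarray(pos)-M[:3,3])/.25
    a=R.from_matrix(M[:3,:3].T@Rm).as_rotvec()/(np.pi/2)
    n=max(np.linalg.norm(d)*.25/.05,np.linalg.norm(a)*90/8.59)
    print("shift",d.round(4).tolist(),"turn",a.round(4).tolist(),"rows>=",round(n,1))
E
python3 - <<'E'
from h import *
W=np.concatenate([np.load(n+"W.npy").reshape(-1,3) for n in("scene","side")])
for y in np.arange(-.12,.15,.02):
    k=W[(abs(W[:,0]-.52)<.012)&(abs(W[:,1]-y)<.01)]; print(round(y,2),k[:,2].max().round(3) if len(k) else 0,end="; ")
print(np.array(r.camera_model("wrist")["hand_eye"]).round(3))
go([.64,.2,.25],Rt(50));go([.50,.41,.25],Rt(15))
E
```

```text
-0.12 0.297; -0.1 0.338; -0.08 0.363; -0.06 0.38; -0.04 0.391; -0.02 0.395; 0.0 0.394; 0.02 0.392; 0.04 0.385; 0.06 0.371; 0.08 0.348; 0.1 0.315; 0.12 0.264; 0.14 0.159; [[ 0.001 -0.947 -0.32   0.083]
 [ 1.     0.001 -0.    -0.001]
 [ 0.001 -0.32   0.947 -0.144]
 [ 0.     0.     0.     1.   ]]
shift [0.7999, -0.1401, -0.0798] turn [0.0, -0.0, 0.4445] rows>= 4.7
shift [1.6399, -0.7001, -0.0799] turn [0.0, -0.0, 0.8333] rows>= 8.9
```

Run:
```python
from h import *
go([.65,.2,.26],Rt(50)); go([.65,.275,.26],Rt(21))
```

```text
shift [0.7999, -0.1001, -0.1198] turn [0.0, -0.0, 0.4445] rows>= 4.7
shift [1.0999, -0.1001, -0.1198] turn [0.0, -0.0, 0.7667] rows>= 8.0
```

Request:
{"op": "servo_tool", "data": {
  "commands": [
    [[0.2,-0.025,-0.03],[0,0,0.09]],
    [[0.4,-0.05,-0.06],[0,0,0.18]],
    [[0.6,-0.08,-0.09],[0,0,0.27]],
    [[0.8,-0.1,-0.12],[0,0,0.36]],
    [[0.9,-0.1,-0.12],[0,0,0.45]],
    [[1,-0.1,-0.12],[0,0,0.54]],
    [[1,-0.1,-0.12],[0,0,0.63]],
    [[1,-0.1,-0.12],[0,0,0.72]],
    [[1,-0.1,-0.12],[0,0,0.767]],
    [[1,-0.1,-0.12],[0,0,0.767]],
    [[1,-0.1,-0.12],[0,0,0.767]]
  ]
}}

```text
clock: 2.2
tcp_pos: [0.65, 0.2501, 0.26]
orientation: [3.088, 0.575, -0.0]
contact_force: [-0.5, -0.7, 0.3]
grip_width: 0.0852
gripper_force: 0.0
```

Run:
```python
from fit import *
M=T(); p,d=r.grab_frame("wrist"); save("pics/w1.png",p); W=cloud("wrist",d,M); np.save("w1.npy",W); np.save("w1p.npy",p)
stand(W.reshape(-1,3))
go([.55,.425,.25],Rt(15))
```

```text
base [615.  257.5] [141.3  90. ] 20.9
ang 20.9 ctr [0.61499994 0.25752042]
-59 n128 y -25..25 z [102.4 105.9 112.7 114.8 116.1]
-55 n1634 y -26..26 z [ 63.4  78.8  92.9 104.6 115.6]
-51 n318 y -25..25 z [ 61.8  62.9  63.6  79.9 112.6]
-47 n212 y -25..26 z [61.9 62.8 63.2 63.7 64.6]
-43 n223 y -25..26 z [61.5 62.8 63.2 63.7 64.7]
-39 n224 y -25..26 z [61.8 62.7 63.1 63.6 64.4]
-35 n223 y -25..26 z [61.9 62.7 63.2 63.7 64.7]
-31 n224 y -25..26 z [61.7 62.6 63.  63.6 64.3]
-27 n227 y -25..25 z [61.7 62.7 63.2 63.6 64.5]
-23 n232 y -25..25 z [61.8 62.7 63.1 63.5 64.6]
-19 n233 y -25..26 z [61.7 62.6 63.1 63.7 64.6]
-15 n242 y -26..26 z [61.7 62.6 63.1 63.6 64.6]
-11 n101 y -26..26 z [61.6 62.7 63.3 63.6 64.7]
-7 n38 y -26..-19 z [61.6 62.5 63.2 63.7 64.3]
-3 n36 y -26..-19 z [61.9 62.7 63.2 63.5 64.5]
1 n40 y -26..-19 z [61.8 62.5 62.8 63.3 64.6]
5 n34 y -26..-19 z [62.4 62.9 63.2 63.6 64.6]
9 n19 y -26..-22 z [62.  62.6 63.  63.9 64.5]
13 n147 y -26..18 z [ 62.9 131.9 132.3 132.7 133.6]
17 n285 y -26..18 z [ 62.8 132.  132.6 133.  134. ]
21 n283 y -26..18 z [ 62.8 131.9 132.5 133.  133.8]
25 n298 y -25..25 z [ 63.  132.  132.5 132.9 133.8]
29 n352 y -25..26 z [ 62.1 132.  132.6 133.1 133.9]
33 n1098 y -25..25 z [ 63.  103.1 115.4 128.3 133.3]
37 n109 y -13..13 z [ 95.3 103.3 103.8 104.3 105.1]
41 n117 y -28..12 z [ 93.4  95.8 103.3 104.1 105.8]
45 n207 y -28..13 z [ 91.3  97.9 103.9 139.9 142. ]
49 n313 y -28..13 z [ 91.2  98.1 104.  140.2 142.2]
53 n411 y -28..13 z [ 92.8 103.1 105.6 130.8 141.7]
57 n258 y -28..13 z [ 89.4  97.1 103.5 104.2 105.5]
61 n260 y -13..13 z [ 80.   90.1  99.8 102.8 104.8]
shift [-0.1216, -0.797, 0.0401] turn [-0.0, -0.0, 0.0675] rows>= 4.0
```

View pics/w1.png

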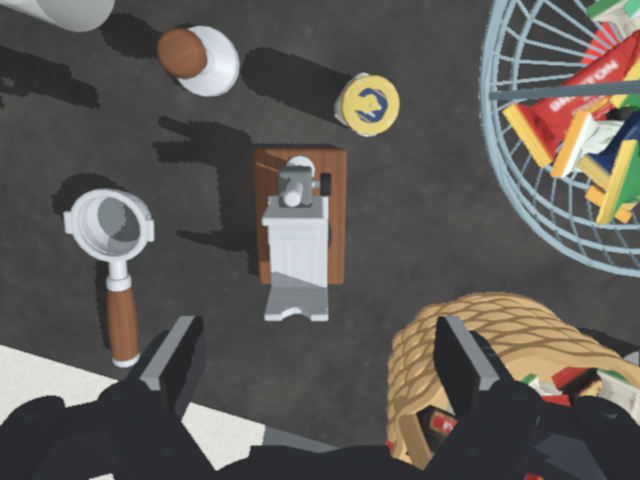

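The wrist view shows the stand square-on at about (300,230), with the saddle at (297,310). The portafilter rim is at (108,225) and its handle runs to (125,360), so one cloud covers both.

Run:
```python
from fit import *
w=np.load("w1.npy").reshape(-1,3); pf(w)
q=w[np.isfinite(w).all(1)&(w>(.36,.35,.008)).all(1)&(w<(.60,.48,.06)).all(1)]
d=np.array([np.cos(np.radians(14.5)),np.sin(np.radians(14.5))]);n=np.array([-d[1],d[0]]);c=np.array([.5467,.4311])
s=np.stack([(q[:,:2]-c)@d,(q[:,:2]-c)@n,q[:,2]],1)*1000
for x in range(-176,45,8):
    k=s[(s[:,0]>=x)&(s[:,0]<x+8)]
    if len(k)>3: print(x+4,len(k),"y",np.percentile(k[:,1],[1,99]).round(1),"mid",np.percentile(k[:,1],[1,99]).mean().round(1),"top",np.percentile(k[:,2],95).round(1))
```

```text
pf cen [0.5477 0.4285] handle ang 16.13 via cen-c0 16.86 topz [0.0322 0.0341 0.0352] 1783 c0 [0.4377 0.3952]
-164 113 y [-17.2   6.4] mid -5.4 top 28.0
-156 142 y [-17.3   6.9] mid -5.2 top 28.7
-148 164 y [-17.3   7. ] mid -5.1 top 29.2
-140 161 y [-17.3   7.5] mid -4.9 top 30.3
-132 165 y [-17.6   7.9] mid -4.8 top 30.8
-124 186 y [-17.9   7.7] mid -5.1 top 31.4
-116 191 y [-17.4   8.4] mid -4.5 top 31.6
-108 187 y [-17.2   7.7] mid -4.8 top 31.6
-100 187 y [-16.9   7.2] mid -4.8 top 32.1
-92 187 y [-16.3   8.1] mid -4.1 top 32.2
-84 202 y [-15.6   7.6] mid -4.0 top 32.0
-76 187 y [-14.7   7. ] mid -3.8 top 31.5
-68 162 y [-13.8   6.8] mid -3.5 top 31.3
-60 199 y [-13.7   6.6] mid -3.6 top 31.2
-52 120 y [-10.3   3.1] mid -3.6 top 28.9
-44 123 y [-10.3   4.5] mid -2.9 top 28.7
-36 122 y [-17.1  14.6] mid -1.3 top 35.2
-28 654 y [-26.4  21.8] mid -2.3 top 35.0
-20 366 y [-33.3  29.3] mid -2.0 top 35.1
-12 324 y [-42.9  38.6] mid -2.1 top 35.2
-4 350 y [-43.5  39.7] mid -1.9 top 35.4
4 342 y [-43.4  39.5] mid -2.0 top 35.2
12 329 y [-43.1  38.5] mid -2.3 top 35.2
20 295 y [-33.9  28.6] mid -2.6 top 35.2
28 334 y [-28.   22.9] mid -2.6 top 35.5
36 159 y [-17.7  12.5] mid -2.6 top 35.6
```

Run:
```python
from h import *
go([.4592,.4035,.12],Rt(15.8)); go([.4592,.4035,.024],Rt(15.8))
```

```text
shift [-0.4915, -0.8473, 0.5601] turn [-0.0, -0.0, 0.0586] rows>= 5.6
shift [-0.4915, -0.8473, 0.9441] turn [-0.0, -0.0, 0.0586] rows>= 6.8
```

Request:
{"op": "servo_tool", "data": {
  "commands": [
    [[-0.08,-0.14,0.06],[0,0,0.01]],
    [[-0.18,-0.3,0.12],[0,0,0.02]],
    [[-0.27,-0.46,0.24],[0,0,0.04]],
    [[-0.36,-0.62,0.36],[0,0,0.05]],
    [[-0.44,-0.76,0.48],[0,0,0.059]],
    [[-0.4915,-0.847,0.56],[0,0,0.059]],
    [[-0.4915,-0.847,0.62],[0,0,0.059]],
    [[-0.4915,-0.847,0.7],[0,0,0.059]],
    [[-0.4915,-0.847,0.78],[0,0,0.059]],
    [[-0.4915,-0.847,0.86],[0,0,0.059]],
    [[-0.4915,-0.847,0.91],[0,0,0.059]],
    [[-0.4915,-0.847,0.944],[0,0,0.059]],
    [[-0.4915,-0.847,0.944],[0,0,0.059]]
  ]
}}

```text
clock: 3.55
tcp_pos: [0.4594, 0.4032, 0.0232]
orientation: [3.111, 0.428, -0.002]
contact_force: [-0.3, 0.2, -0.5]
grip_width: 0.085
gripper_force: 0.0
```

Request:
{"op": "servo_tool", "data": {
  "commands": [
    [[0,0,0],[0,0,0]],
    [[0,0,0],[0,0,0]],
    [[0,0,0],[0,0,0]],
    [[0,0,0],[0,0,0]],
    [[0,0,0],[0,0,0]],
    [[0,0,0],[0,0,0]],
    [[0,0,0],[0,0,0]],
    [[0,0,0],[0,0,0]],
    [[0,0,0],[0,0,0]],
    [[0,0,0],[0,0,0]]
  ],
  "claw": 1,
  "squeeze": 80
}}

```text
clock: 4.55
tcp_pos: [0.4598, 0.4041, 0.0248]
orientation: [-3.112, -0.428, -0.001]
contact_force: [-0.5, -1.1, 5.6]
grip_width: 0.0164
gripper_force: 66.1
```

The opening is 16 mm on a handle about 25 mm thick, so the pads sit too high on it. I'll reopen, go about 4 mm lower and grip again.

Request:
{"op": "servo_tool", "data": {
  "commands": [
    [[0,0,0],[0,0,0]],
    [[0,0,0],[0,0,0]],
    [[0,0,0],[0,0,0]],
    [[0,0,0],[0,0,0]],
    [[0,0,0.008],[0,0,0]],
    [[0,0,0.014],[0,0,0]],
    [[0,0,0.014],[0,0,0]]
  ],
  "claw": 0.3
}}

```text
clock: 5.25
tcp_pos: [0.4593, 0.4036, 0.0201]
orientation: [3.112, 0.428, -0.001]
contact_force: [0.0, -0.1, -0.7]
grip_width: 0.0597
gripper_force: 0.0
```

Request:
{"op": "servo_tool", "data": {
  "commands": [
    [[0,0,0],[0,0,0]],
    [[0,0,0],[0,0,0]],
    [[0,0,0],[0,0,0]],
    [[0,0,0],[0,0,0]],
    [[0,0,0],[0,0,0]],
    [[0,0,0],[0,0,0]],
    [[0,0,0],[0,0,0]]
  ],
  "claw": 1,
  "squeeze": 60
}}

```text
clock: 5.95
tcp_pos: [0.4595, 0.404, 0.0208]
orientation: [-3.112, -0.428, -0.0]
contact_force: [-1.2, -0.5, 6.6]
grip_width: 0.0216
gripper_force: 58.3
```

Run:
```python
from h import *
p,d=r.grab_frame("wrist"); save("pics/w2.png",p)
```

```text
(no output)
```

View pics/w2.png

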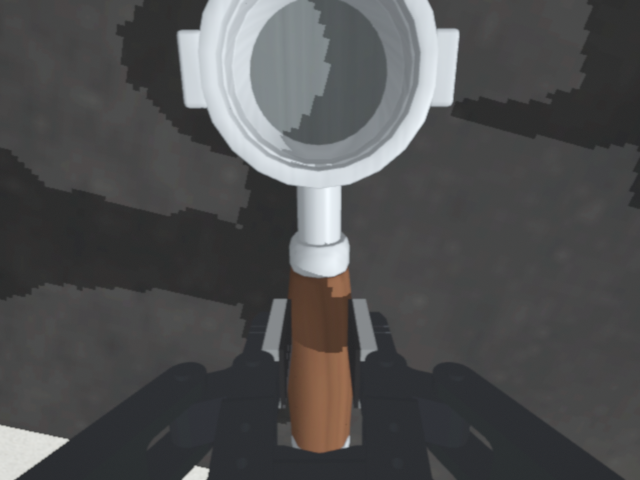

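The handle lies centred and aligned between the pads (column 320), and the rim is in view at (320,70). I'll go 2 mm lower for a safer grip.

Request:
{"op": "servo_tool", "data": {
  "commands": [
    [[0,0,0],[0,0,0]],
    [[0,0,0],[0,0,0]],
    [[0,0,0.004],[0,0,0]],
    [[0,0,0.009],[0,0,0]],
    [[0,0,0.009],[0,0,0]]
  ],
  "claw": 0.45
}}

```text
clock: 6.5
tcp_pos: [0.4594, 0.4036, 0.0179]
orientation: [3.112, 0.428, -0.001]
contact_force: [-0.3, 0.5, 0.1]
grip_width: 0.0464
gripper_force: 0.0
```

Request:
{"op": "servo_tool", "data": {
  "commands": [
    [[0,0,0],[0,0,0]],
    [[0,0,0],[0,0,0]],
    [[0,0,0],[0,0,0]],
    [[0,0,0],[0,0,0]],
    [[0,0,0],[0,0,0]],
    [[0,0,0],[0,0,0]],
    [[0,0,0],[0,0,0]]
  ],
  "claw": 1,
  "squeeze": 80
}}

```text
clock: 7.2
tcp_pos: [0.4595, 0.404, 0.0186]
orientation: [-3.112, -0.428, -0.0]
contact_force: [-2.5, -0.4, 6.1]
grip_width: 0.0225
gripper_force: 77.5
```

Run:
```python
from fit import *
M=T(); p,d=r.grab_frame("wrist"); W=cloud("wrist",d,M).reshape(-1,3)
q=W[np.isfinite(W).all(1)&(W>(.36,.35,.008)).all(1)&(W<(.60,.48,.06)).all(1)]; pf(W)
s=(q-M[:3,3])@M[:3,:3]*1000   # tool coords
np.save("tool0.npy",s)
t=s[(s[:,0]>40)&(q[:,2]>.030)]
for x in range(30,140,8):
    k=s[(s[:,0]>=x)&(s[:,0]<x+8)]
    if len(k)>9: print(x+4,len(k),np.percentile(k[:,1],[1,99]).round(1),np.percentile(k[:,2],[3,50]).round(1))
go([.45,.38,.24],Rt(21)); print(M[:3,3])
```

```text
pf cen [0.5473 0.4299] handle ang 16.56 via cen-c0 16.0 topz [0.0328 0.0341 0.0351] 13088 c0 [0.4498 0.402 ]
34 1269 [-11.1   9.5] [-12.4  -8.8]
42 930 [-8.6  6.7] [-10.4  -8.6]
50 948 [-8.8  6.6] [-10.3  -8.6]
58 2153 [-20.5  18. ] [-16.7 -15.4]
66 3949 [-28.4  25.8] [-16.5  -9.7]
74 2659 [-33.8  31.3] [-16.7 -13. ]
82 3275 [-42.2  39.6] [-16.7 -14.8]
90 3627 [-42.6  39.9] [-16.7 -14.9]
98 4091 [-42.5  39.8] [-16.8 -15. ]
106 3364 [-34.8  32.7] [-16.8 -10.4]
114 727 [-24.2  21.7] [-7.7  5.6]
shift [-0.0623, 0.0817, -0.8857] turn [-0.0002, -0.0001, -0.0593] rows>= 4.5
[0.45946984 0.40396205 0.01858915]
```

```bash
cat >> h.py <<'E'
H=29.7; SO=np.array([.6031,.2530,0]); YS=20.9; NK=np.array([48.5,-1.2,-1.4])/1000
def tcp_for(off,L,th,yaw=YS):
    c,s=np.cos(np.radians(YS)),np.sin(np.radians(YS))
    x=(-43+off)/1000; p=SO+np.array([c*x,s*x,(82+H+L)/1000]); Rm=Rt(yaw,th)
    return p-Rm@NK, Rm
def seq(*ws):
    M=T(); print("tcp",M[:3,3].round(4))
    for w in ws:
        p,Rm=tcp_for(*w); print(w,p.round(4),end=" "); go(p,Rm,M)
E
python3 - <<'E'
from h import *
M=T(); print(r.get_obs()["joints"].round(2)); go([.45,.38,.20],Rt(16),M); seq((-60,75,0),(-60,75,27))
E
```

```text
[-0.92  0.64  0.14  1.86 -0.14  0.65 -2.  ]
shift [-0.0623, 0.0817, -0.7257] turn [-0.0002, -0.0001, -0.0037] rows>= 3.7
tcp [0.4595 0.4039 0.0186]
(-60, 75, 0) [0.462  0.1978 0.1853] shift [-0.2129, 0.7963, -0.6671] turn [-0.0002, -0.0001, -0.0582] rows>= 5.3
(-60, 75, 27) [0.4663 0.1995 0.2075] shift [-0.1943, 0.7946, -0.7558] turn [-0.0139, -0.2999, -0.057] rows>= 5.6
```

Request:
{"op": "servo_tool", "data": {
  "commands": [
    [[0,0,-0.02],[0,0,0]],
    [[0,0,-0.06],[0,0,0]],
    [[-0.01,0.01,-0.14],[0,0,0]],
    [[-0.02,0.02,-0.24],[0,0,0]],
    [[-0.03,0.03,-0.34],[0,0,0]],
    [[-0.04,0.05,-0.44],[0,0,0]],
    [[-0.05,0.06,-0.54],[0,0,0]],
    [[-0.06,0.08,-0.64],[0,0,0]],
    [[-0.06,0.08,-0.7],[0,0,0]],
    [[-0.06,0.08,-0.726],[0,0,0]],
    [[-0.06,0.08,-0.726],[0,0,0]],
    [[-0.06,0.08,-0.726],[0,0,0]]
  ]
}}

```text
clock: 8.45
tcp_pos: [0.4498, 0.3801, 0.1988]
orientation: [3.111, 0.428, -0.002]
contact_force: [-0.3, -1.0, -5.7]
grip_width: 0.0227
gripper_force: 77.2
```

```bash
cat > chk.py <<'E'
from fit import *
def inhand(name):
    "rim pose in tool frame from wrist depth: flange-top plane and circle"
    M=T(); p,d=r.grab_frame("wrist"); save(f"pics/{name}.png",p)
    s=(cloud("wrist",d,M).reshape(-1,3)-M[:3,3])@M[:3,:3]*1000
    s=s[np.isfinite(s).all(1)&(s>(45,-50,-30)).all(1)&(s<(140,50,-5)).all(1)]
    c=np.array([91.5,-1.2]); pl=np.array([0,0,-15.4])
    for _ in range(4):
        rr=np.hypot(*(s[:,:2]-c).T); e=s[(abs(rr-33.5)<5)&(abs(s[:,2]-s[:,:2]@pl[:2]-pl[2])<2.5)]
        pl=np.linalg.lstsq(np.c_[e[:,:2],np.ones(len(e))],e[:,2],rcond=None)[0]
        e=e[np.hypot(*(e[:,:2]-c).T)>32]
        c=least_squares(lambda c:np.hypot(e[:,0]-c[0],e[:,1]-c[1])-34.5,c,loss="soft_l1",f_scale=1).x
    nk=s[(s[:,0]>44)&(s[:,0]<52)&(abs(s[:,1])<15)]
    print(name,"rim",c.round(2),"z",(c@pl[:2]+pl[2]).round(2),"slope deg x,y",np.degrees(pl[:2]).round(2),len(e),"neck y",np.percentile(nk[:,1],[2,98]).round(1),"neck top z",np.percentile(nk[:,2],[3]).round(1))
E
python3 - <<'E'
from chk import *
inhand("w3"); o=r.get_obs(); print(o["clock"],o["grip_width"],o["contact_force"])
seq((-60,75,0),(-60,75,27))
E
```

```text
w3 rim [92.04 -1.2 ] z -13.48 slope deg x,y [ 0.99 -0.05] 8181 neck y [-7.   5.4] neck top z [-9.3]
8.5 0.021956729553439042 [-0.56745311  0.21072115 -5.32303532]
tcp [0.4497 0.38   0.1985]
(-60, 75, 0) [0.462  0.1978 0.1853] shift [-0.1494, 0.7146, 0.0539] turn [0.0007, 0.0013, -0.0581] rows>= 3.7
(-60, 75, 27) [0.4663 0.1995 0.2075] shift [-0.131, 0.713, -0.0348] turn [-0.013, -0.2985, -0.0572] rows>= 3.6
```

```bash
cat >> h.py <<'E'
NK=np.array([48.8,-1.2,-0.25])/1000; DP=1.0
_t=tcp_for
def tcp_for(off,L,th,yaw=YS):
    c,s=np.cos(np.radians(YS)),np.sin(np.radians(YS))
    x=(-43+off)/1000; p=SO+np.array([c*x,s*x,(82+H+L)/1000]); Rm=Rt(yaw,th-DP)
    return p-Rm@NK, Rm
E
python3 - <<'E'
from h import *
s=np.load("tool0.npy"); rr=np.hypot(s[:,0]-91.5,s[:,1]+1.2); e=s[(abs(rr-33.5)<5)&(s[:,2]<-13)]
pl=np.linalg.lstsq(np.c_[e[:,:2],np.ones(len(e))],e[:,2],rcond=None)[0]; print("pre-lift slope",np.degrees(pl[:2]).round(2),"z",pl@[91.5,-1.2,1])
seq((-60,75,1),(-60,75,27))
E
```

```text
pre-lift slope [-0.19 -0.03] z -15.545820972060994
tcp [0.4497 0.38   0.1985]
(-60, 75, 1) [0.4617 0.1977 0.1864] shift [-0.1506, 0.7147, 0.0493] turn [0.0007, 0.0013, -0.0581] rows>= 3.7
(-60, 75, 27) [0.4662 0.1994 0.2079] shift [-0.1315, 0.7131, -0.0364] turn [-0.0125, -0.2874, -0.0572] rows>= 3.6
```

Request:
{"op": "servo_tool", "data": {
  "commands": [
    [[-0.02,0.06,0],[0,0,-0.01]],
    [[-0.04,0.16,0],[0,0,-0.02]],
    [[-0.06,0.28,0],[0,0,-0.03]],
    [[-0.09,0.4,0],[0,0,-0.04]],
    [[-0.11,0.52,0],[0,0,-0.05]],
    [[-0.13,0.62,0],[-0.002,-0.04,-0.058]],
    [[-0.14,0.69,-0.01],[-0.004,-0.08,-0.058]],
    [[-0.14,0.713,-0.02],[-0.006,-0.13,-0.058]],
    [[-0.135,0.713,-0.03],[-0.008,-0.18,-0.058]],
    [[-0.132,0.713,-0.036],[-0.01,-0.23,-0.057]],
    [[-0.132,0.713,-0.036],[-0.012,-0.27,-0.057]],
    [[-0.132,0.713,-0.036],[-0.0125,-0.287,-0.057]],
    [[-0.132,0.713,-0.036],[-0.0125,-0.287,-0.057]],
    [[-0.132,0.713,-0.036],[-0.0125,-0.287,-0.057]]
  ]
}}

```text
clock: 9.9
tcp_pos: [0.4666, 0.1998, 0.2083]
orientation: [2.937, 0.541, -0.673]
contact_force: [0.4, -0.1, -4.7]
grip_width: 0.0225
gripper_force: 77.4
```

Run:
```python
from chk import *
inhand("w4"); o=r.get_obs(); print(o["clock"],o["grip_width"],o["contact_force"].round(1),o["joints"].round(2))
p,d=r.grab_frame("side"); cv2.imwrite("pics/s4.png",cv2.resize(p[180:440,200:520,::-1],(640,520)))
seq((-60,75,27),(-30,47,27),(-8.6,36.3,27),(2.5,31,27))
```

```text
w4 rim [92.09 -1.28] z -13.69 slope deg x,y [ 0.63 -0.11] 8145 neck y [-7.3  5.4] neck top z [-9.2]
9.95 0.022620597463899994 [ 0.6 -0.3 -5. ] [-0.67  0.49  0.24  1.68 -0.14  1.43 -1.58]
tcp [0.4665 0.1998 0.209 ]
(-60, 75, 27) [0.4662 0.1994 0.2079] shift [0.0004, 0.001, 0.0046] turn [-0.0008, -0.0024, -0.0] rows>= 0.0
(-30, 47, 27) [0.4943 0.2102 0.1799] shift [0.1572, 0.001, 0.0533] turn [-0.0008, -0.0024, -0.0] rows>= 0.8
(-8.6, 36.3, 27) [0.5142 0.2178 0.1692] shift [0.2529, 0.001, 0.0546] turn [-0.0008, -0.0024, -0.0] rows>= 1.3
(2.5, 31, 27) [0.5246 0.2217 0.1639] shift [0.3021, 0.001, 0.0544] turn [-0.0008, -0.0024, -0.0] rows>= 1.5
```

View pics/s4.png

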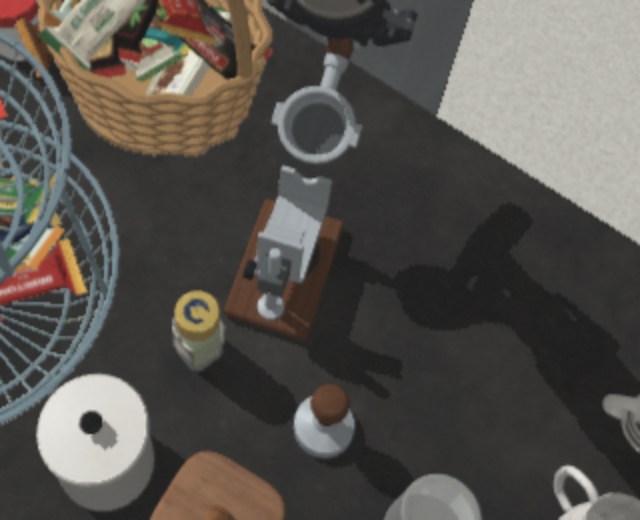

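The portafilter at (318,120) is in line with the stand, nose down and clear. I'll move on to the entry point.

Request:
{"op": "servo_tool", "data": {
  "commands": [
    [[0.03,0,0.01],[0,0,0]],
    [[0.08,0,0.025],[0,0,0]],
    [[0.12,0,0.04],[0,0,0]],
    [[0.157,0,0.049],[0,0,0]],
    [[0.18,0,0.049],[0,0,0]],
    [[0.205,0,0.049],[0,0,0]],
    [[0.205,0,0.049],[0,0,0]],
    [[0.205,0,0.049],[0,0,0]]
  ]
}}

```text
clock: 10.8
tcp_pos: [0.5049, 0.2144, 0.1754]
orientation: [2.937, 0.541, -0.674]
contact_force: [0.1, -0.4, -5.6]
grip_width: 0.0221
gripper_force: 77.4
```

Run:
```python
from chk import *
M=T(); inhand("w5"); o=r.get_obs(); print(o["clock"],o["contact_force"].round(1),M[:3,3].round(4))
p,d=r.grab_frame("wrist"); W=cloud("wrist",d,M).reshape(-1,3)
c,s=np.cos(np.radians(YS)),np.sin(np.radians(YS))
S=np.stack([(W[:,0]-SO[0])*c+(W[:,1]-SO[1])*s,-(W[:,0]-SO[0])*s+(W[:,1]-SO[1])*c,W[:,2]],1)*1000
S=S[np.isfinite(S).all(1)]
hk=S[(S[:,2]>129)&(S[:,2]<137)&(S[:,0]>15)&(S[:,0]<46)&(abs(S[:,1])<26)]
print("hook",len(hk),np.percentile(hk,[1,50,99],axis=0).round(1).tolist())
po=S[(S[:,2]>137)&(S[:,2]<146)&(S[:,0]>45)&(S[:,0]<80)&(abs(S[:,1])<26)]
print("post",len(po),np.percentile(po,[1,50,99],axis=0).round(1).tolist())
rim=S[(S[:,0]<30)&(S[:,0]>-70)&(S[:,2]>70)&(S[:,2]<190)&(abs(S[:,1])<50)]
k=rim[(abs(rim[:,1])<3)]; i=k[:,0].argmax(); print("rim front",k[np.argsort(-k[:,0])[:5]].round(1).tolist(),"y range",np.percentile(rim[:,1],[.5,99.5]).round(1))
p2,d=r.grab_frame("scene"); cv2.imwrite("pics/c5.png",np.hstack([cv2.resize(p2[210:360,180:360,::-1],(432,360)),cv2.resize(p[:,:,::-1],(360,360))]))
seq((-14,39,27),(-8.6,36.3,27),(2.5,31,27),(2.5,24,26.5),(1.5,15,24),(.5,5,20))
```

```text
w5 rim [92.07 -1.26] z -13.62 slope deg x,y [ 0.64 -0.09] 8179 neck y [-7.3  5.3] neck top z [-9.1]
10.85 [-0.8 -0.6 -4.4] [0.5049 0.2144 0.1754]Traceback (most recent call last):
  File "<stdin>", line 8, in <module>
    return _quantile_unchecked(
        a, q, axis, out, overwrite_input, method, keepdims, weights)
    return _ureduce(a,
                    func=_quantile_ureduce_func,
    ...<5 lines>...
                    overwrite_input=overwrite_input,
                    method=method)
    r = func(a, **kwargs)
    result = _quantile(arr,
                       quantiles=q,
    ...<2 lines>...
                       out=out,
                       weights=wgt)
    slices_having_nans = np.isnan(arr[-1, ...])
                                  ~~~^^^^^^^^^
IndexError: index -1 is out of bounds for axis 0 with size 0
```

```bash
cat > st.py <<'E'
from chk import *
def look(name):
    out=[]
    for n,(a,b,c0,d0) in (("scene",(210,360,180,360)),("side",(240,390,280,460))):
        p,d=r.grab_frame(n); W=cloud(n,d).reshape(-1,3)
        c,s=np.cos(np.radians(YS)),np.sin(np.radians(YS))
        S=np.stack([(W[:,0]-SO[0])*c+(W[:,1]-SO[1])*s,-(W[:,0]-SO[0])*s+(W[:,1]-SO[1])*c,W[:,2]],1)*1000
        S=S[np.isfinite(S).all(1)]; np.save(f"{name}_{n}.npy",S)
        hk=S[(S[:,2]>129)&(S[:,2]<137)&(S[:,0]>15)&(S[:,0]<46)&(abs(S[:,1])<26)]
        if len(hk): print(n,"hook",len(hk),np.percentile(hk,[2,50,98],axis=0).round(1).tolist())
        k=S[(abs(S[:,1])<4)&(S[:,2]>70)&(S[:,2]<200)&(S[:,0]>-70)&(S[:,0]<45)]
        for x in range(-70,45,6):
            q=k[(k[:,0]>=x)&(k[:,0]<x+6)]
            if len(q)>1: print(x+3,np.percentile(q[:,2],[5,95]).round(0),end="|")
        print()
        out.append(cv2.resize(p[a:b,c0:d0,::-1],(396,330)))
    cv2.imwrite(f"pics/{name}.png",np.hstack(out))
E
python3 - <<'E'
from st import *
look("c5")
seq((-14,39,27),(-8.6,36.3,27),(2.5,31,27),(2.5,24,26.5),(1.5,15,24),(.5,5,20))
E
```

```text
scene hook 112 [[15.8, -18.2, 130.0], [37.5, 1.9, 133.5], [45.9, 20.6, 136.2]]
-67 [161. 170.]|-61 [156. 168.]|-55 [131. 162.]|-49 [157. 165.]|-43 [ 72. 165.]|-37 [103. 106.]|5 [124. 129.]|11 [130. 136.]|17 [133. 135.]|29 [129. 134.]|35 [133. 137.]|41 [ 78. 135.]|47 [ 76. 115.]|
side hook 190 [[27.2, -16.6, 130.1], [37.2, 1.3, 132.9], [45.8, 19.6, 135.5]]
-67 [160. 168.]|-61 [160. 165.]|-55 [131. 161.]|-49 [129. 165.]|-43 [126. 143.]|-37 [121. 129.]|-31 [117. 125.]|-25 [117. 123.]|-19 [113. 120.]|-13 [110. 115.]|-7 [112. 117.]|-1 [119. 121.]|5 [130. 133.]|11 [131. 136.]|29 [131. 136.]|35 [131. 135.]|41 [130. 134.]|47 [133. 134.]|
tcp [0.5048 0.2144 0.1757]
(-14, 39, 27) [0.5092 0.2159 0.1719] shift [0.0234, 0.0009, 0.0057] turn [-0.0008, -0.0019, -0.0001] rows>= 0.1
(-8.6, 36.3, 27) [0.5142 0.2178 0.1692] shift [0.0475, 0.0009, 0.006] turn [-0.0008, -0.0019, -0.0001] rows>= 0.2
(2.5, 31, 27) [0.5246 0.2217 0.1639] shift [0.0967, 0.0009, 0.0057] turn [-0.0008, -0.0019, -0.0001] rows>= 0.5
(2.5, 24, 26.5) [0.5244 0.2217 0.1565] shift [0.1089, 0.001, 0.0326] turn [-0.0008, 0.0037, -0.0001] rows>= 0.6
(1.5, 15, 24) [0.5227 0.221  0.1455] shift [0.1213, 0.001, 0.0753] turn [-0.0008, 0.0315, -0.0001] rows>= 0.7
(0.5, 5, 20) [0.5206 0.2202 0.1324] shift [0.1363, 0.0011, 0.1266] turn [-0.0007, 0.0759, -0.0001] rows>= 0.9
```

View pics/c5.png

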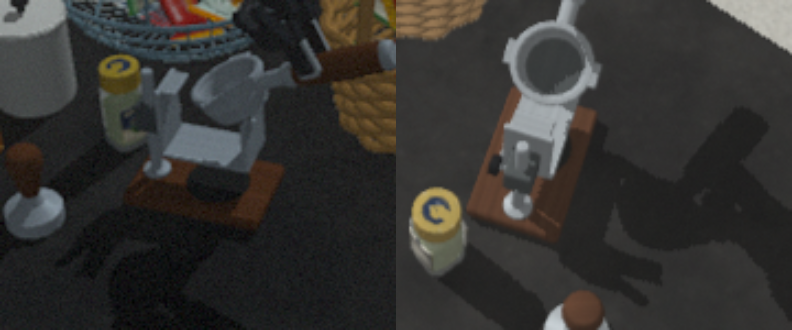

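```bash
cat > rimfit.py <<'E'
from chk import *
def rimfit(name,th0=27.5,c0=(-43-18.6,0,152),it=6):
    "fit the rim (flange outer 74, inner ~60) pose in stand coords from a saved cloud"
    for n in("scene","side"):
        S=np.load(f"{name}_{n}.npy"); th=np.radians(th0)
        nrm=np.array([np.sin(th),0,np.cos(th)]); ax=np.array([np.cos(th),0,-np.sin(th)]); c=np.array(c0,float)
        for i in range(it):
            v=S-c; d=v@nrm; a=v@ax; b=v[:,1]; rr=np.hypot(a,b)
            w=4 if i<3 else 2
            e=(abs(d)<w)&(abs(rr-33.5)<(6 if i<3 else 4)); A=np.c_[np.ones(e.sum()),a[e],b[e]]
            k=np.linalg.lstsq(A,d[e],rcond=None)[0]
            q=least_squares(lambda p:np.hypot(a[e]-p[0],b[e]-p[1])-33.7,[0,0],loss="soft_l1",f_scale=1).x
            c=c+nrm*k[0]+ax*q[0]+np.array([0,1,0])*q[1]; th-=k[1]
            nrm=np.array([np.sin(th),0,np.cos(th)]); ax=np.array([np.cos(th),0,-np.sin(th)])
        print(n,"rim c",c.round(1),"pitch",np.degrees(th).round(2),"roll",np.degrees(k[2]).round(2),e.sum())
E
python3 - <<'E'
from rimfit import *
M=T(); c,s=np.cos(np.radians(YS)),np.sin(np.radians(YS))
p=M[:3,3]+M[:3,:3]@(np.array([92.07,-1.26,-13.6])/1000)-SO
P=np.array([p[0]*c+p[1]*s,-p[0]*s+p[1]*c,p[2]])*1000; print("predicted",P.round(1))
rimfit("c5",27.5,P)
E
```

```text
predicted [-16.8   0.3 147.8]
scene rim c [-16.9   2.3 149.6] pitch 26.33 roll -0.03 172
side rim c [-18.7   1.9 148.4] pitch 26.76 roll 0.01 304
```

```bash
cat >> h.py <<'E'
_c,_s=np.cos(np.radians(YS)),np.sin(np.radians(YS))
SO=SO+.001*np.array([_c,_s,0])-.0005*np.array([-_s,_c,0]); H=28.7
E
python3 - <<'E'
from h import *
seq((-8.6,36.3,27),(-3,33.5,27),(2.5,31,27),(2.5,24,26.5),(1.5,15,24),(.5,5,20))
E
```

```text
tcp [0.5048 0.2144 0.1757]
(-8.6, 36.3, 27) [0.5154 0.2177 0.1682] shift [0.0529, 0.0029, 0.0078] turn [-0.0008, -0.0019, -0.0001] rows>= 0.3
(-3, 33.5, 27) [0.5206 0.2197 0.1654] shift [0.0779, 0.0029, 0.0081] turn [-0.0008, -0.0019, -0.0001] rows>= 0.4
(2.5, 31, 27) [0.5257 0.2216 0.1629] shift [0.1021, 0.0029, 0.0076] turn [-0.0008, -0.0019, -0.0001] rows>= 0.5
(2.5, 24, 26.5) [0.5256 0.2216 0.1555] shift [0.1143, 0.003, 0.0345] turn [-0.0008, 0.0037, -0.0001] rows>= 0.6
(1.5, 15, 24) [0.5238 0.2209 0.1445] shift [0.1266, 0.003, 0.0771] turn [-0.0008, 0.0315, -0.0001] rows>= 0.7
(0.5, 5, 20) [0.5218 0.2201 0.1314] shift [0.1417, 0.0031, 0.1284] turn [-0.0007, 0.0759, -0.0001] rows>= 1.0
```

Request:
{"op": "servo_tool", "data": {
  "commands": [
    [[0.02,0.001,0.004],[0,0,0]],
    [[0.036,0.002,0.008],[0,0,0]],
    [[0.053,0.003,0.008],[0,0,0]],
    [[0.066,0.003,0.008],[0,0,0]],
    [[0.078,0.003,0.008],[0,0,0]],
    [[0.09,0.003,0.008],[0,0,0]],
    [[0.102,0.003,0.008],[0,0,0]],
    [[0.102,0.003,0.008],[0,0,0]]
  ]
}}

```text
clock: 11.8
tcp_pos: [0.526, 0.2218, 0.1622]
orientation: [2.937, 0.541, -0.674]
contact_force: [-1.1, 0.3, -4.9]
grip_width: 0.0227
gripper_force: 77.4
```

Run:
```python
from rimfit import *
from st import look
inhand("w6");look("c6"); rimfit("c6",27,(3.5,0,137))
seq((2.5,31,27),(2.5,24,26.5),(1.5,15,24),(.5,5,20))
```

```text
w6 rim [92.09 -1.21] z -13.63 slope deg x,y [ 0.66 -0.1 ] 8220 neck y [-7.5  5.4] neck top z [-9.1]
scene hook 112 [[27.9, -17.6, 129.8], [36.6, 4.0, 133.6], [45.5, 21.2, 135.7]]
-61 [164. 164.]|-55 [160. 163.]|-49 [145. 162.]|-43 [ 74. 154.]|-37 [104. 151.]|-31 [119. 149.]|-25 [147. 152.]|23 [109. 111.]|29 [110. 134.]|35 [118. 136.]|41 [ 72. 134.]|47 [ 93. 129.]|
side hook 205 [[25.7, -17.5, 129.5], [37.2, 2.5, 132.9], [45.6, 21.3, 136.0]]
-67 [161. 164.]|-61 [160. 164.]|-55 [155. 163.]|-49 [149. 157.]|-43 [148. 153.]|-37 [135. 151.]|-31 [117. 152.]|-25 [114. 151.]|-19 [110. 117.]|-13 [108. 112.]|-7 [104. 110.]|-1 [102. 106.]|5 [100. 105.]|11 [101. 102.]|23 [131. 132.]|29 [131. 135.]|35 [130. 136.]|41 [129. 135.]|47 [119. 133.]|
scene rim c [  3.8   1.2 135.9] pitch 25.92 roll -0.01 149
side rim c [  2.5   1.6 135.1] pitch 26.15 roll 0.38 261
tcp [0.5258 0.2216 0.1625]
(2.5, 31, 27) [0.5257 0.2216 0.1629] shift [-0.0006, -0.0002, -0.0012] turn [-0.0007, -0.0017, -0.0001] rows>= 0.0
(2.5, 24, 26.5) [0.5256 0.2216 0.1555] shift [0.0116, -0.0002, 0.0257] turn [-0.0007, 0.0038, -0.0001] rows>= 0.1
(1.5, 15, 24) [0.5238 0.2209 0.1445] shift [0.024, -0.0001, 0.0683] turn [-0.0007, 0.0316, -0.0001] rows>= 0.4
(0.5, 5, 20) [0.5218 0.2201 0.1314] shift [0.039, -0.0001, 0.1196] turn [-0.0007, 0.0761, -0.0001] rows>= 0.8
```

Entry went in without contact: the wrist force is unchanged, and the rim tip is at about x = 36, z = 119, below the hook underside at 128. Descending while lowering the tilt.

Request:
{"op": "servo_tool", "data": {
  "commands": [
    [[0.006,0,0.013],[0,0.002,0]],
    [[0.012,0,0.026],[0,0.004,0]],
    [[0.016,0,0.04],[0,0.013,0]],
    [[0.02,0,0.054],[0,0.022,0]],
    [[0.024,0,0.068],[0,0.032,0]],
    [[0.029,0,0.085],[0,0.046,0]],
    [[0.034,0,0.102],[0,0.06,0]],
    [[0.039,0,0.115],[0,0.076,0]],
    [[0.039,0,0.115],[0,0.076,0]],
    [[0.039,0,0.115],[0,0.076,0]]
  ]
}}

```text
clock: 12.95
tcp_pos: [0.5232, 0.2205, 0.1325]
orientation: [2.992, 0.551, -0.497]
contact_force: [5.5, 0.8, -5.6]
grip_width: 0.0227
gripper_force: 77.3
```

Run:
```python
from rimfit import *
from st import look
inhand("w7");look("c7"); rimfit("c7",19.5,(5.5,0,114))
seq((.5,5,20),(.5,2,16),(0,0,14),(0,0,7))
```

```text
w7 rim [91.82 -1.24] z -16.79 slope deg x,y [-1.19 -0.18] 8491 neck y [-8.   6.1] neck top z [-10.8]
scene hook 111 [[27.9, -18.1, 130.1], [36.9, 3.0, 133.4], [45.2, 20.7, 136.3]]
-61 [136. 139.]|-55 [132. 136.]|-49 [126. 134.]|-43 [ 74. 129.]|-37 [104. 128.]|-31 [102. 130.]|-25 [128. 133.]|29 [ 95. 134.]|35 [107. 135.]|41 [ 73. 134.]|47 [116. 134.]|
side hook 205 [[26.0, -16.8, 129.6], [37.1, 2.3, 133.0], [45.5, 21.3, 135.8]]
-67 [136. 140.]|-61 [135. 138.]|-55 [129. 137.]|-49 [126. 131.]|-43 [124. 131.]|-37 [124. 129.]|-31 [100. 131.]|-25 [ 96. 129.]|-19 [ 94. 100.]|-13 [90. 97.]|-7 [89. 94.]|-1 [88. 92.]|5 [89. 90.]|29 [132. 135.]|35 [131. 135.]|41 [131. 136.]|47 [128. 135.]|
scene rim c [  3.2   2.3 117.6] pitch 18.47 roll 0.07 103
side rim c [  3.1   1.6 119.2] pitch 17.45 roll 0.21 233
tcp [0.5231 0.2205 0.1324]
(0.5, 5, 20) [0.5218 0.2201 0.1314] shift [-0.0038, -0.0004, 0.0057] turn [-0.0006, -0.0011, -0.0002] rows>= 0.0
(0.5, 2, 16) [0.5208 0.2198 0.1251] shift [0.0006, -0.0004, 0.0307] turn [-0.0006, 0.0433, -0.0003] rows>= 0.5
(0, 0, 14) [0.52   0.2194 0.1214] shift [0.0019, -0.0003, 0.0457] turn [-0.0005, 0.0656, -0.0003] rows>= 0.7
(0, 0, 7) [0.5191 0.2191 0.1156] shift [0.0059, -0.0003, 0.0692] turn [-0.0005, 0.1433, -0.0003] rows>= 1.5
```

View pics/c7.png

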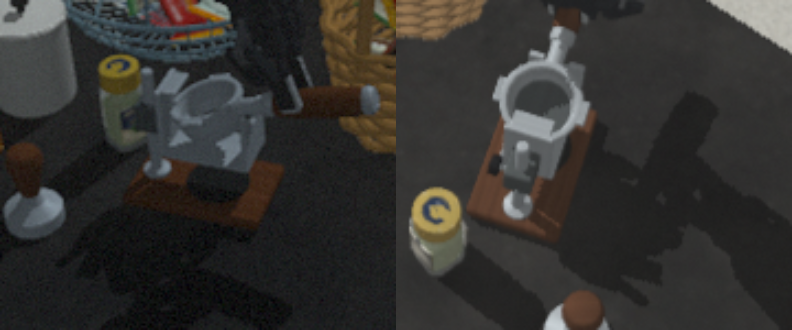

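The wrist force shows a light +x contact of 5.5 N, and the portafilter turned about 1.9° in the grip. I'll locate the contact from the moment before going on.

Run:
```python
from rimfit import *
o=r.get_obs(); M=T(); c,s=np.cos(np.radians(YS)),np.sin(np.radians(YS)); Q=np.array([[c,s,0],[-s,c,0],[0,0,1]])
print("F stand axes",(Q@o["contact_force"]).round(2),"M",(Q@o["moment"]).round(3),o["clock"])
P=Q@(M[:3,3]+M[:3,:3]@(np.array([91.8,-1.24,-16.8])/1000)-SO)*1000; print("rim from wrist",P.round(1), "tcp",(Q@(M[:3,3]-SO)*1000).round(1))
for n in("scene","side"):
    S=np.load(f"c7_{n}.npy"); print(n)
    k=S[(abs(S[:,1])<30)&(S[:,2]>68)&(S[:,2]<108)]
    f=k[(k[:,0]<-36)&(k[:,0]>-60)&(abs(k[:,1])>13)&(abs(k[:,1])<25)]; print(" saddle x",np.percentile(f[:,0],[5,25,50,75,95]).round(1),len(f), "y",np.percentile(f[:,1],[1,99]).round(1))
    S2=np.load(f"c5_{n}.npy"); 
    f=S2[(S2[:,2]>68)&(S2[:,2]<115)&(S2[:,0]<-33)&(S2[:,0]>-60)&(abs(S2[:,1])<32)]; print(" c5 saddle x",np.percentile(f[:,0],[5,25,50,75,95]).round(1),len(f),"y",np.percentile(f[:,1],[1,99]).round(1))
```

```text
F stand axes [ 5.95 -0.87 -4.81] M [-0.014 -1.931  0.03 ] 13.1
rim from wrist [ 4.900e+00 -1.000e-01  1.186e+02] tcp [-87.4  -1.3 132.4]
scene
 saddle x [-44.7 -43.9 -43.5 -42.8 -39. ] 62 y [-24.3  24.9]
 c5 saddle x [-43.4 -42.8 -42.3 -41.4 -38. ] 192 y [-26.   27.6]
side
 saddle x [-42.2 -42.  -41.7 -41.1 -39.9] 13 y [-22.4  24.4]Traceback (most recent call last):
  File "<stdin>", line 10, in <module>
    return _quantile_unchecked(
        a, q, axis, out, overwrite_input, method, keepdims, weights)
    return _ureduce(a,
                    func=_quantile_ureduce_func,
    ...<5 lines>...
                    overwrite_input=overwrite_input,
                    method=method)
    r = func(a, **kwargs)
    result = _quantile(arr,
                       quantiles=q,
    ...<2 lines>...
                       out=out,
                       weights=wgt)
    slices_having_nans = np.isnan(arr[-1, ...])
                                  ~~~^^^^^^^^^
IndexError: index -1 is out of bounds for axis 0 with size 0
```

Run:
```python
from h import *
a,_=r.grab_frame("scene");b,_=r.grab_frame("side");w,_=r.grab_frame("wrist")
f=lambda p,y,x,h,ww:cv2.convertScaleAbs(cv2.resize(p[y:y+h,x:x+ww,::-1],(400,400),interpolation=cv2.INTER_CUBIC),alpha=1.6)
cv2.imwrite("pics/z7.png",np.hstack([f(a,235,240,75,75),f(b,260,315,75,75)]))
o=r.get_obs(); print(o["contact_force"],o["moment"],o["clock"])
```

```text
[ 4.30336764  2.26074982 -5.14168407] [ 0.60271821 -1.79782475 -0.01254351] 13.25
```

View pics/z7.png

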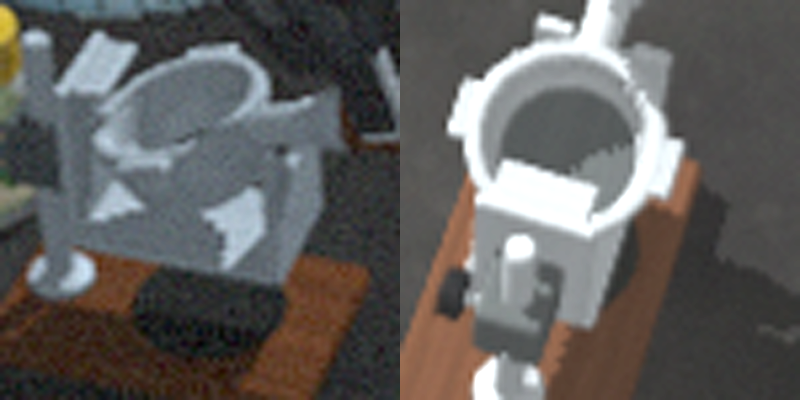

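The neck is between the horns at (290,150) in the left view and the rim is in front of the back plate, with both gaps narrow. I'll try a small nudge towards the back and read the force.

Request:
{"op": "servo_tool", "data": {
  "commands": [
    [[0.003,0,-0.001],[0,0,0]],
    [[0.006,0,-0.002],[0,0,0]],
    [[0.006,0,-0.002],[0,0,0]],
    [[0.006,0,-0.002],[0,0,0]]
  ]
}}

```text
clock: 13.65
tcp_pos: [0.5234, 0.2207, 0.1322]
orientation: [2.991, 0.551, -0.502]
contact_force: [1.9, 1.2, -3.4]
grip_width: 0.0222
gripper_force: 77.5
```

```bash
cat > q.py <<'E'
from chk import *
c,s=np.cos(np.radians(YS)),np.sin(np.radians(YS)); Q=np.array([[c,s,0],[-s,c,0],[0,0,1]])
def q(n):
    inhand(n); o=r.get_obs(); M=T(); t=Q@(M[:3,3]-SO)*1000
    print("F",(Q@o["contact_force"]).round(1),"M",(Q@o["moment"]).round(2),"tcp stand",t.round(2),"pitch",np.degrees(np.arctan2(-M[2,0],-M[2,2])).round(2),o["clock"])
E
python3 -c "
from q import *
q('w8')"
```

```text
w8 rim [91.81 -1.23] z -16.61 slope deg x,y [-1.13 -0.16] 8460 neck y [-8.   6.1] neck top z [-10.8]
F [ 2.  -0.4 -3.6] M [-0.09 -1.11  0.03] tcp stand [-86.88  -1.24 132.28] pitch 19.04 13.7
```

```bash
cat >> h.py <<'E'
NK=np.array([49.05,-1.23,-2.0])/1000; DP=-0.95
def where():
    M=T(); n=M[:3,3]+M[:3,:3]@NK-SO; print("off",(n[0]*_c+n[1]*_s)*1000+43,"lat",(-n[0]*_s+n[1]*_c)*1000,"L",n[2]*1000-82-H)
E
python3 - <<'E'
from h import *
where(); seq((3.5,6.5,18),(3.5,5,15),(3.5,3,11),(3,1,8))
E
```

```text
off 3.1383478574704426 lat -0.031225501586761018 L 7.47163877956719
tcp [0.5235 0.2207 0.1323]
(3.5, 6.5, 18) [0.5238 0.2209 0.1312] shift [0.0027, -0.0001, 0.0035] turn [-0.0006, 0.001, -0.0002] rows>= 0.0
(3.5, 5, 15) [0.5232 0.2206 0.1273] shift [0.0053, -0.0, 0.0194] turn [-0.0006, 0.0344, -0.0002] rows>= 0.4
(3.5, 3, 11) [0.5225 0.2204 0.1219] shift [0.0097, -0.0, 0.0406] turn [-0.0006, 0.0788, -0.0002] rows>= 0.8
(3, 1, 8) [0.5217 0.2201 0.1174] shift [0.0124, -0.0, 0.0589] turn [-0.0006, 0.1121, -0.0002] rows>= 1.2
```

Request:
{"op": "servo_tool", "data": {
  "commands": [
    [[0.004,0,-0.001],[0,0,0]],
    [[0.008,0,-0.003],[0,0,0]],
    [[0.008,0,-0.003],[0,0,0]],
    [[0.008,0,-0.003],[0,0,0]]
  ]
}}

```text
clock: 14.1
tcp_pos: [0.5252, 0.2215, 0.1321]
orientation: [2.991, 0.551, -0.503]
contact_force: [0.3, 0.1, -4.9]
grip_width: 0.0225
gripper_force: 77.2
```

```bash
python3 -c "
from q import *
q('w9')
from h import where
where()"
```

```text
w9 rim [92.04 -1.25] z -13.95 slope deg x,y [ 0.56 -0.18] 8197 neck y [-7.3  5.4] neck top z [-9.3]
F [ 0.1 -0.  -4.8] M [ 0.02 -0.58  0.06] tcp stand [-84.89  -1.18 132.18] pitch 19.06 14.15
off 5.1285387895930015 lat 0.038938026200517964 L 7.353500875502736
```

The contact is gone: the bowl's rear edge had been on the saddle, and the grip sprang back elastically. So the stand sits about 4 mm further back than my estimate. I'll correct for that and keep lowering by feel.

```bash
cat >> h.py <<'E'
NK=np.array([48.8,-1.25,-0.6])/1000; DP=0.75
SO=SO+.004*np.array([_c,_s,0])
E
python3 - <<'E'
from h import *
where(); seq((1,4,16),(1,2,13),(1,0,10),(1,-2,10))
E
```

```text
off 0.43498690112100746 lat 0.06036027904153876 L 6.111958743684372
tcp [0.5253 0.2215 0.1322]
(1, 4, 16) [0.525  0.2213 0.127 ] shift [0.0055, 0.0003, 0.0202] turn [-0.0006, 0.0424, -0.0002] rows>= 0.4
(1, 2, 13) [0.5245 0.2211 0.1225] shift [0.0092, 0.0003, 0.0379] turn [-0.0006, 0.0757, -0.0002] rows>= 0.8
(1, 0, 10) [0.5241 0.2209 0.118 ] shift [0.0134, 0.0003, 0.0556] turn [-0.0006, 0.109, -0.0002] rows>= 1.1
(1, -2, 10) [0.5241 0.2209 0.116 ] shift [0.016, 0.0003, 0.0632] turn [-0.0006, 0.109, -0.0002] rows>= 1.1
```

Request:
{"op": "servo_tool", "data": {
  "commands": [
    [[0.002,0,0.007],[0,0.014,0]],
    [[0.004,0,0.014],[0,0.028,0]],
    [[0.0055,0,0.02],[0,0.042,0]],
    [[0.0055,0,0.02],[0,0.042,0]]
  ]
}}

```text
clock: 14.55
tcp_pos: [0.5247, 0.2212, 0.1273]
orientation: [3.018, 0.556, -0.403]
contact_force: [-1.5, -0.9, -4.7]
grip_width: 0.0223
gripper_force: 76.8
```

```bash
python3 -c "
from q import *
q('w10')
from h import where,seq
where();seq((1,4,16),(1,2,13),(1,0,10),(1,-2,10))"
```

```text
w10 rim [92.15 -1.28] z -12.34 slope deg x,y [ 1.48 -0.19] 8083 neck y [-7.   4.7] neck top z [-8.5]
F [-2.6 -0.2 -4.6] M [-0.03  0.07 -0.01] tcp stand [-89.51  -1.18 127.41] pitch 15.25 14.6
off 0.7300000272102167 lat 0.05870250366524568 L 4.454340433796876
tcp [0.5247 0.2213 0.1274]
(1, 4, 16) [0.525  0.2213 0.127 ] shift [0.0015, 0.0003, 0.0015] turn [-0.0007, 0.0, -0.0002] rows>= 0.0
(1, 2, 13) [0.5245 0.2211 0.1225] shift [0.004, 0.0003, 0.0194] turn [-0.0007, 0.0334, -0.0002] rows>= 0.3
(1, 0, 10) [0.5241 0.2209 0.118 ] shift [0.0071, 0.0003, 0.0373] turn [-0.0007, 0.0667, -0.0002] rows>= 0.7
(1, -2, 10) [0.5241 0.2209 0.116 ] shift [0.0092, 0.0003, 0.045] turn [-0.0007, 0.0667, -0.0002] rows>= 0.7
```

Now a light front contact (−2.6 N, rim against the back plate). I'll ease back about 1.5 mm and carry on.

Request:
{"op": "servo_tool", "data": {
  "commands": [
    [[-0.006,0,0.002],[0,0,0]],
    [[-0.005,0,0.008],[0,0.012,0]],
    [[-0.003,0,0.015],[0,0.024,0]],
    [[-0.002,0,0.021],[0,0.034,0]],
    [[-0.002,0,0.021],[0,0.034,0]]
  ]
}}

```text
clock: 15.1
tcp_pos: [0.5233, 0.2207, 0.1223]
orientation: [3.036, 0.559, -0.323]
contact_force: [0.1, -0.4, -4.3]
grip_width: 0.0223
gripper_force: 76.9
```

```bash
python3 -c "
from q import *
q('w11')
from h import where,seq
where();seq((-.5,2,13),(-.5,0,10),(-.5,-2,8))"
```

```text
w11 rim [92.15 -1.28] z -12.6 slope deg x,y [ 1.39 -0.19] 8100 neck y [-7.   4.7] neck top z [-8.5]
F [-0.5  0.1 -4.5] M [-0.03 -0.32 -0.02] tcp stand [-90.76  -1.14 122.4 ] pitch 12.14 15.15
off 0.0727019792457142 lat 0.09487508785827915 L 2.0284883039975945
tcp [0.5236 0.2209 0.1224]
(-0.5, 2, 13) [0.5231 0.2206 0.1225] shift [-0.0022, 0.0004, 0.0002] turn [-0.0007, -0.0012, -0.0002] rows>= 0.0
(-0.5, 0, 10) [0.5227 0.2204 0.118 ] shift [-0.0002, 0.0005, 0.0183] turn [-0.0007, 0.0321, -0.0002] rows>= 0.3
(-0.5, -2, 8) [0.5225 0.2203 0.1143] shift [0.0021, 0.0005, 0.0329] turn [-0.0007, 0.0543, -0.0002] rows>= 0.6
```

Request:
{"op": "servo_tool", "data": {
  "commands": [
    [[-0.002,0,0.006],[0,0.01,0]],
    [[-0.002,0,0.012],[0,0.021,0]],
    [[-0.001,0,0.018],[0,0.032,0]],
    [[-0.001,0,0.018],[0,0.032,0]]
  ]
}}

```text
clock: 15.55
tcp_pos: [0.5224, 0.2207, 0.1181]
orientation: [3.053, 0.563, -0.246]
contact_force: [-0.1, 0.2, -3.7]
grip_width: 0.0225
gripper_force: 77.1
```

```bash
sed -i 's/^NK=np.array(\[48.8,-1.25,-0.6\]).*/NK=np.array([48.8,-1.25,0.2])\/1000; DP=1.55/' h.py; python3 -c "
from q import *
q('w12')
from h import where,seq
where();seq((-.5,0,10),(-.5,-1,8),(-.5,-2,8),(-.5,-2,5))"
```

```text
w12 rim [92.01 -1.35] z -14.08 slope deg x,y [ 0.52 -0.23] 8186 neck y [-7.7 11.1] neck top z [-9.5]
F [-1.   0.3 -4.3] M [ 0.16 -0.18  0.  ] tcp stand [-91.89  -0.91 118.21] pitch 9.25 15.6
off -0.7609601860995951 lat 0.32837713246018985 L -0.5344041339103818
tcp [0.5224 0.2207 0.1182]
(-0.5, 0, 10) [0.5227 0.2204 0.1181] shift [0.0007, 0.0013, 0.0004] turn [-0.0008, 0.0089, -0.0001] rows>= 0.1
(-0.5, -1, 8) [0.5225 0.2203 0.1154] shift [0.0015, 0.0014, 0.0112] turn [-0.0008, 0.0311, -0.0001] rows>= 0.3
(-0.5, -2, 8) [0.5225 0.2203 0.1144] shift [0.0022, 0.0014, 0.0152] turn [-0.0008, 0.0311, -0.0001] rows>= 0.3
(-0.5, -2, 5) [0.5223 0.2203 0.1118] shift [0.0029, 0.0014, 0.0253] turn [-0.0008, 0.0645, -0.0001] rows>= 0.7
```

```bash
sed -i 's/^NK=np.array(\[48.8,-1.25,0.2\]).*/NK=np.array([48.8,-1.3,-0.6])\/1000; DP=0.7/' h.py; python3 -c "
from h import *
where();seq((-.5,0.3,7),(-.5,0.3,4),(-.5,0.3,1.5))"
```

```text
off -0.6323216432112417 lat 0.37733601885744233 L 0.25525095074766924
tcp [0.5224 0.2207 0.1182]
(-0.5, 0.3, 7) [0.5224 0.2203 0.1158] shift [0.0009, 0.0016, 0.0098] turn [-0.0008, 0.0328, -0.0001] rows>= 0.3
(-0.5, 0.3, 4) [0.5222 0.2202 0.1132] shift [0.0018, 0.0016, 0.02] turn [-0.0008, 0.0661, -0.0001] rows>= 0.7
(-0.5, 0.3, 1.5) [0.5222 0.2202 0.1111] shift [0.003, 0.0016, 0.0284] turn [-0.0008, 0.0939, -0.0002] rows>= 1.0
```

Request:
{"op": "servo_tool", "data": {
  "commands": [
    [[0,0.001,0.004],[0,0.012,0]],
    [[0.001,0.001,0.0075],[0,0.024,0]],
    [[0.001,0.001,0.0105],[0,0.034,0]],
    [[0.001,0.001,0.0105],[0,0.034,0]]
  ]
}}

```text
clock: 16.0
tcp_pos: [0.522, 0.2203, 0.1154]
orientation: [3.067, 0.565, -0.166]
contact_force: [-0.8, 1.5, -3.0]
grip_width: 0.0223
gripper_force: 77.2
```

```bash
python3 -c "
from q import *
q('w13')
from h import where,seq
where();seq((-.5,0.3,7),(-.5,0.3,4),(-.5,0.3,1.5))"
```

```text
w13 rim [91.97 -1.51] z -14.37 slope deg x,y [ 0.35 -0.22] 8236 neck y [-8.  13.2] neck top z [-9.6]
F [-0.4  1.9 -2.9] M [ 0.54  0.09 -0.  ] tcp stand [-92.31  -1.13 115.41] pitch 6.22 16.05
off -0.7338297948016077 lat 0.1635736387315921 L 0.01698349445118552
tcp [0.5221 0.2203 0.1154]
(-0.5, 0.3, 7) [0.5224 0.2203 0.1158] shift [0.0008, 0.0007, -0.0015] turn [-0.0008, -0.0008, -0.0001] rows>= 0.0
(-0.5, 0.3, 4) [0.5222 0.2202 0.1132] shift [0.0012, 0.0007, 0.0087] turn [-0.0008, 0.0325, -0.0001] rows>= 0.3
(-0.5, 0.3, 1.5) [0.5222 0.2202 0.1111] shift [0.0019, 0.0007, 0.0172] turn [-0.0008, 0.0603, -0.0001] rows>= 0.6
```

A light sideways contact on the neck's right side (+y 1.9 N). I'll shift left 2.5 mm and keep rotating.

Request:
{"op": "servo_tool", "data": {
  "commands": [
    [[0,-0.005,-0.002],[0,0,0]],
    [[0,-0.01,-0.002],[0,0,0]],
    [[0,-0.01,0.003],[0,0.016,0]],
    [[0,-0.01,0.008],[0,0.032,0]],
    [[0,-0.01,0.008],[0,0.032,0]]
  ]
}}

```text
clock: 16.55
tcp_pos: [0.5213, 0.2217, 0.1132]
orientation: [3.078, 0.566, -0.09]
contact_force: [0.3, -1.5, -4.2]
grip_width: 0.0223
gripper_force: 77.0
```

```bash
python3 -c "
from q import *
q('w14')
from h import where,seq
where();seq((-.5,0.3,4),(-.5,0.3,1.5))
M=T();p,d=r.grab_frame('wrist');s=(cloud('wrist',d,M).reshape(-1,3)-M[:3,3])@M[:3,:3]*1000
s=s[np.isfinite(s).all(1)]
k=s[(s[:,0]>38)&(s[:,0]<56)&(abs(s[:,1])<32)&(s[:,2]<25)]
for x in range(38,56,3):
    e=k[(k[:,0]>=x)&(k[:,0]<x+3)]
    print(x,[(y,round(float(np.percentile(e[(e[:,1]>=y)&(e[:,1]<y+4),2],5)),0)) for y in range(-32,32,4) if ((e[:,1]>=y)&(e[:,1]<y+4)).sum()>2])
"
```

```text
w14 rim [92.05 -1.21] z -13.72 slope deg x,y [ 0.78 -0.19] 8193 neck y [-13.5  12.7] neck top z [-9.3]
F [-0.7 -0.8 -3.5] M [-0.21  0.1  -0.05] tcp stand [-92.54   0.48 113.3 ] pitch 3.39 16.6
off -0.787007040075892 lat 1.719991298952962 L 0.31264384663983336
tcp [0.5213 0.2217 0.1133]
(-0.5, 0.3, 4) [0.5222 0.2202 0.1132] shift [0.0012, 0.0071, 0.0003] turn [-0.0002, 0.001, -0.0007] rows>= 0.0
(-0.5, 0.3, 1.5) [0.5222 0.2202 0.1111] shift [0.0015, 0.0071, 0.0088] turn [-0.0002, 0.0288, -0.0007] rows>= 0.3
38 [(-12, -4.0), (-8, -9.0), (-4, -9.0), (0, -9.0), (4, -7.0)]
41 [(-28, -4.0), (-24, -5.0), (-20, -5.0), (-16, -5.0), (-12, -4.0), (-8, -8.0), (-4, -10.0), (0, -9.0), (4, -7.0), (8, -3.0), (12, -5.0), (16, -5.0), (20, -5.0), (24, -4.0)]
44 [(-28, -5.0), (-24, -6.0), (-20, -5.0), (-16, -5.0), (-12, -4.0), (-8, -8.0), (-4, -9.0), (0, -9.0), (4, -7.0), (8, -4.0), (12, -5.0), (16, -5.0), (20, -5.0), (24, -5.0)]
47 [(-28, -5.0), (-24, -5.0), (-20, -5.0), (-16, -5.0), (-12, -4.0), (-8, -8.0), (-4, -9.0), (0, -9.0), (4, -7.0), (8, -3.0), (12, -5.0), (16, -5.0), (20, -5.0), (24, -5.0)]
50 [(-28, 16.0), (-24, 16.0), (-20, 14.0), (-16, 14.0), (-12, -5.0), (-8, -8.0), (-4, -9.0), (0, -9.0), (4, -7.0), (8, 14.0), (12, 14.0), (16, 14.0), (20, 14.0), (24, 16.0)]
53 [(-12, -13.0), (-8, -14.0), (-4, -15.0), (0, -14.0), (4, -13.0)]
```

The wrist depth shows the horn tops 4 mm above the neck axis and symmetric about the neck, which is the seated height. One last rotation to near level.

Request:
{"op": "servo_tool", "data": {
  "commands": [
    [[0,0,0.004],[0,0.012,0]],
    [[0,0,0.007],[0,0.022,0]],
    [[0,0,0.01],[0,0.032,0]],
    [[0,0,0.01],[0,0.032,0]],
    [[0,0,0.01],[0,0.032,0]]
  ]
}}

```text
clock: 17.15
tcp_pos: [0.5212, 0.2221, 0.1109]
orientation: [3.089, 0.568, -0.013]
contact_force: [-0.1, -1.8, -3.8]
grip_width: 0.0222
gripper_force: 77.1
```

```bash
python3 -c "
from q import *
q('w15')
from st import look
from rimfit import rimfit
look('c15'); rimfit('c15',1,(0,0,124))
from h import where
where()
"
```

```text
w15 rim [92.04 -1.16] z -13.84 slope deg x,y [ 0.76 -0.18] 8176 neck y [-8.  12.7] neck top z [-9.3]
F [-0.4 -1.9 -3.7] M [-0.52  0.14 -0.08] tcp stand [-92.56   0.81 110.87] pitch 0.49 17.2
scene hook 125 [[23.9, -18.5, 129.4], [34.2, 2.8, 133.3], [44.6, 21.1, 135.7]]
-67 [122. 125.]|-61 [124. 125.]|-55 [118. 121.]|-49 [ 73. 121.]|-43 [115. 122.]|-37 [119. 126.]|-31 [124. 127.]|23 [107. 135.]|29 [101. 134.]|35 [ 78. 136.]|41 [ 75. 133.]|
side hook 214 [[22.0, -16.9, 129.5], [33.2, 2.5, 132.8], [42.1, 22.3, 135.4]]
-67 [121. 124.]|-61 [116. 124.]|-55 [115. 121.]|-49 [116. 120.]|-43 [119. 122.]|-37 [124. 126.]|-31 [ 96. 127.]|-25 [94. 99.]|-19 [94. 98.]|-13 [93. 97.]|-7 [95. 98.]|-1 [95. 97.]|23 [131. 133.]|29 [131. 134.]|35 [131. 135.]|41 [123. 134.]|
scene rim c [1.000e-01 3.000e+00 1.247e+02] pitch 1.48 roll 0.2 172
side rim c [ -0.7   3.4 124.4] pitch 1.25 roll 0.19 225
off -0.7473637362794605 lat 2.111795059950874 L 0.2695176653196434
```

Request:
{"op": "servo_tool", "data": {
  "commands": [
    [[0,0.004,0.001],[0,0,0]],
    [[0,0.004,0.001],[0,0,0]],
    [[0,0.004,0.001],[0,0,0]]
  ],
  "squeeze": 20
}}

```text
clock: 17.6
tcp_pos: [0.5215, 0.2217, 0.1105]
orientation: [3.089, 0.569, -0.013]
contact_force: [-0.6, -0.6, -3.0]
grip_width: 0.0225
gripper_force: 77.1
```

Request:
{"op": "servo_tool", "data": {
  "commands": [
    [[0,0,0],[0,0,0]],
    [[0,0,0],[0,0,0]],
    [[0,0,0],[0,0,0]],
    [[0,0,0],[0,0,0]],
    [[0,0,0],[0,0,0]],
    [[0,0,0],[0,0,0]]
  ],
  "claw": 0.4
}}

```text
clock: 18.2
tcp_pos: [0.5217, 0.2215, 0.1107]
orientation: [3.089, 0.569, -0.012]
contact_force: [-1.1, 0.1, -0.3]
grip_width: 0.0512
gripper_force: 0.0
```

```bash
python3 -c "
from q import *
q('w16')
from st import look
from rimfit import rimfit
look('c16'); rimfit('c16',-1,(0,2,124))
"
```

```text
w16 rim [90.98 -0.97] z -16.09 slope deg x,y [-2.23  0.18] 8448 neck y [-13.1  13.3] neck top z [-9.3]
F [ 0.7 -0.   0.2] M [-0.04 -0.03  0.05] tcp stand [-92.32   0.12 110.61] pitch 0.46 18.25
scene hook 133 [[22.9, -20.2, 129.4], [34.0, 4.5, 133.2], [44.3, 21.9, 136.1]]
-67 [100. 119.]|-55 [117. 121.]|-49 [ 76. 120.]|-43 [118. 120.]|-37 [116. 127.]|-31 [124. 128.]|23 [131. 132.]|29 [105. 135.]|35 [132. 136.]|41 [ 72. 134.]|
side hook 224 [[22.0, -17.8, 129.3], [33.1, 3.0, 132.7], [42.7, 23.0, 135.3]]
-67 [119. 123.]|-61 [114. 122.]|-55 [116. 120.]|-49 [116. 120.]|-43 [119. 120.]|-37 [120. 126.]|-31 [ 96. 123.]|-25 [93. 98.]|-19 [95. 99.]|-13 [ 95. 100.]|-7 [97. 99.]|-1 [97. 99.]|5 [97. 98.]|23 [131. 135.]|29 [131. 136.]|35 [132. 134.]|41 [120. 134.]|
scene rim c [ -0.9   1.6 126.7] pitch -1.83 roll 0.39 157
side rim c [ -2.1   2.5 126.5] pitch -2.44 roll 0.08 229
```

Released: it hangs in the bracket at about −2° (0.034 rad) with zero finger force. Retracting straight up.

Request:
{"op": "servo_tool", "data": {
  "commands": [
    [[0,0,-0.04],[0,0,0]],
    [[0,0,-0.1],[0,0,0]],
    [[0,0,-0.18],[0,0,0]],
    [[0,0,-0.28],[0,0,0]],
    [[0,0,-0.38],[0,0,0]],
    [[0,0,-0.45],[0,0,0]],
    [[0,0,-0.45],[0,0,0]],
    [[0,0,-0.45],[0,0,0]],
    [[0,0,-0.45],[0,0,0]]
  ]
}}

```text
clock: 19.25
tcp_pos: [0.5219, 0.2214, 0.2222]
orientation: [3.089, 0.569, -0.015]
contact_force: [0.6, -0.2, -0.4]
grip_width: 0.0511
gripper_force: 0.0
```

```bash
python3 -c "
from q import *
from st import look
from rimfit import rimfit
look('c17'); rimfit('c17',-2,(-1,2,126))
for n in('scene','side'):
    S=np.load(f'c17_{n}.npy'); h=S[(S[:,0]<-75)&(S[:,0]>-165)&(abs(S[:,1])<40)&(S[:,2]>90)&(S[:,2]<135)]
    print(n,len(h),'handle yaw rel deg',np.degrees(np.polyfit(h[:,0],h[:,1],1)[0]).round(2))
print(r.get_obs()['clock'])
"
```

```text
scene hook 127 [[24.1, -18.8, 129.9], [33.4, 3.7, 133.2], [44.2, 21.1, 135.7]]
-67 [120. 122.]|-61 [119. 123.]|-55 [119. 120.]|-49 [ 75. 120.]|-43 [117. 120.]|-37 [119. 127.]|-31 [ 97. 124.]|23 [131. 135.]|29 [105. 134.]|35 [ 78. 136.]|41 [ 73. 134.]|
side hook 216 [[21.4, -18.0, 129.5], [33.0, 2.3, 132.6], [42.4, 22.8, 135.8]]
-67 [119. 124.]|-61 [116. 122.]|-55 [115. 119.]|-49 [116. 120.]|-43 [119. 122.]|-37 [121. 127.]|-31 [ 97. 125.]|-25 [ 95. 100.]|-19 [95. 99.]|-13 [94. 98.]|-7 [96. 99.]|-1 [96. 99.]|23 [131. 134.]|29 [130. 133.]|35 [131. 135.]|41 [123. 134.]|
scene rim c [ -0.7   1.4 126.9] pitch -2.09 roll -0.08 163
side rim c [ -2.1   2.4 127. ] pitch -3.12 roll 0.21 224
scene 596 handle yaw rel deg -0.75
side 462 handle yaw rel deg -0.68
19.35
```

```bash
python3 -c "
from bench import r
print(r.hand_in())"
```

```text
the job is handed in; nothing more can be done
None
```

The portafilter hangs free in the stand with its rim under the hook and its neck in the notch, tilted about 2–3° with the handle low. I handed the job in at about 19 s, and the hand-in gave no verdict.

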